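Blank off a fascia panel and take its instrument recess depth

TASK

Switch the vacuum hold-down bed on so that the wooden fascia panel cannot shift, then put each blanking cover that lies on the bench into a free square pocket of the panel and press it down until it is flush. After that take the depth of the big middle recess: stand the depth gauge across it with its foot flat on the panel, lower its rod until it just touches the bottom, then press its lock lever down, and leave the locked gauge standing there to be read. Do not knock over the ink bottle or push the wax tin about.

Things in the scene. Friction and masses are not known exactly. Their poses are not given: they have to be found in the camera images.
- vacuum_bed: fixed aluminium vacuum bed, 136 x 250 x 24 mm, the wooden fascia panel (120 x 230 x 26 mm) centred on it, panel top 50 mm above the bench; origin on the bench under the bed's middle, x across the bed (away from the robot at yaw 0), y along it. At y = -155 mm the grey pump housing, 100 x 62 mm, 46 mm high, with the toggle on top and a flat dial to +x of it
- vacuum_switch (a joint): steel bat-handle toggle on the pump housing, pivoting about the bed's y axis: 0 = off, leaning 0.45 rad toward the bed's -x; 0.9 = on, leaning 0.45 rad toward +x. It snaps over its centre at 0.45 and stays on either side; a sideways push of about 2 N at the tip moves it
- switch_pivot (a point): pivot of the toggle, on its axis 49 mm above the bench, axes as vacuum_bed; the handle reaches 42 mm from here and is 12 mm thick near its end
- switch_tip (a point): point on the toggle handle 38 mm from the pivot, 4 mm below its very end; moves with the handle
- pocket_0 (a point): square pocket in the panel, 42 x 42 mm, 14 mm deep; this point is where the centre of a seated cover lies, 7 mm below the panel's top face, axes as vacuum_bed. Steel spring balls stand 2 mm out of its +y and -y walls, 9.5 mm below the top face: a cover let go there rides on them, 4 to 8 mm proud, and needs a firm push of 5 to 12 N near its middle to go past them to the bottom, flush with the panel
- pocket_1 (a point): square pocket in the panel, 42 x 42 mm, 14 mm deep; this point is where the centre of a seated cover lies, 7 mm below the panel's top face, axes as vacuum_bed. Steel spring balls stand 2 mm out of its +y and -y walls, 9.5 mm below the top face: a cover let go there rides on them, 4 to 8 mm proud, and needs a firm push of 5 to 12 N near its middle to go past them to the bottom, flush with the panel
- pocket_2 (a point): square pocket in the panel, 42 x 42 mm, 14 mm deep; this point is where the centre of a seated cover lies, 7 mm below the panel's top face, axes as vacuum_bed. Steel spring balls stand 2 mm out of its +y and -y walls, 9.5 mm below the top face: a cover let go there rides on them, 4 to 8 mm proud, and needs a firm push of 5 to 12 N near its middle to go past them to the bottom, flush with the panel
- pocket_3 (a point): square pocket in the panel, 42 x 42 mm, 14 mm deep; this point is where the centre of a seated cover lies, 7 mm below the panel's top face, axes as vacuum_bed. Steel spring balls stand 2 mm out of its +y and -y walls, 9.5 mm below the top face: a cover let go there rides on them, 4 to 8 mm proud, and needs a firm push of 5 to 12 N near its middle to go past them to the bottom, flush with the panel
- recess_mouth (a point): middle of the mouth of the big rectangular recess in the middle of the panel, 50 (bed x) x 60 (bed y) mm, level with the panel's top face; axes as vacuum_bed. The gauge's foot may stand across it either way
- recess_floor: floor of the big recess, a flat plywood plate that fills it; origin in the middle of its upper face, 10 to 20 mm below the panel's top face (differs from start to start), axes as vacuum_bed
- cover_a_center (a point): square blanking cover of dark hardwood, 40 x 40 x 14 mm, edges just broken, same on both faces, 50 g; this point is its centre (7 mm above the bench when it lies flat), x and y along its sides, z out of a face. Two to four of the four covers are there in a run
- cover_b_center (a point): square blanking cover of dark hardwood, 40 x 40 x 14 mm, edges just broken, same on both faces, 50 g; this point is its centre (7 mm above the bench when it lies flat), x and y along its sides, z out of a face. Two to four of the four covers are there in a run
- cover_c_center (a point): square blanking cover of dark hardwood, 40 x 40 x 14 mm, edges just broken, same on both faces, 50 g; this point is its centre (7 mm above the bench when it lies flat), x and y along its sides, z out of a face. Two to four of the four covers are there in a run
- cover_d_center (a point): square blanking cover of dark hardwood, 40 x 40 x 14 mm, edges just broken, same on both faces, 50 g; this point is its centre (7 mm above the bench when it lies flat), x and y along its sides, z out of a face. Two to four of the four covers are there in a run
- depth_gauge: loose steel depth gauge, 0.47 kg, standing upright on its foot; origin under the middle of the foot. Foot 30 (x) x 100 (y) x 10 mm; on it a block 26 x 30 mm up to z = 44 mm, through which the rod slides vertically; z up, y along the foot, toward the side of the lock lever
- gauge_rod (a joint): slide of the rod in metres: 0 = fully up (tip 2 mm above the underside of the foot), 0.026 = fully down; friction 1.5 N, so it stays where it is left; if the gauge is lifted by the rod's knob, the rod slides up to its stop and the gauge hangs from it. With the lock down it takes over 8 N to shift it
- probe_tip (a point): lower end of the rod, 8 mm in diameter, on the gauge's z axis
- probe_knob (a point): centre of the round knob on top of the rod, 18 mm in diameter and 16 mm high, on the gauge's z axis; 78 mm above the underside of the foot when the rod is fully up. The raised lock lever leaves room for fingers that pinch it along the gauge's x axis, not along y
- gauge_lock (a joint): cam lock lever, hinged along the gauge's x axis 9.5 mm to +y of the rod, 42 mm above the underside of the foot: 0 = open, pointing to +y and 0.5 rad above level; about 0.44 to 0.5 = locked, lever about level. It snaps over its centre at 0.25, its cam then grips the rod; a downward push of about 5 N on the end pad moves it
- lock_pad (a point): middle of the upper face of the 14 x 12 mm black pad at the end of the lock lever, 33 mm from its hinge; moves with the lever; when locked it lies 42 mm to +y of the rod and about 48 mm above the underside of the foot
- post_front (a point): a fixed square roof post at the far edge of the bench, 134 (x) x 155 (y) mm and from floor to roof: this point is the middle of its near face, 100 mm above the bench; keep the arm and gripper off it when passing
- ink_bottle: small upright dropper bottle, 33 mm in diameter and 102 mm high, at the left back of the bench; origin at its underside; to be left alone
- wax_tin: round tin, 68 mm in diameter and 43 mm high, beside the bottle; origin at its underside; to be left alone
Things that resemble listed ones, but are neither listed nor needed, are in the scene too. What is shaped like the part that bears cover_a_center but green is not meant.

How it is judged:
By the outcome, as a careful person would: the job done as asked, in the order asked, and still so for the second after the job is handed in, with the robot touching nothing.
Of cover_a, cover_b, cover_c, cover_d only 2 to 4 are there at a start; the rules pass over those that are not, and their reading is None.
At some moment in a run one of cover_a, cover_b, cover_c, cover_d may be knocked a few centimetres aside while the robot is not near it.
It also fails if it takes over 210 s, if anything falls off the work surface, if the arm or the gripper's body presses on something with over 40 N, if the wrist force passes 120 N, or if a joint passes its speed limit or range.

ROBOT

A 7-joint arm with a two-finger parallel gripper is mounted at the origin on the work surface; the furniture and walls round the work are solid. World frame = base frame: x ahead of the robot, y to its left, z up, the work surface at z = 0. Lengths are in m, angles in rad, forces in N, time in s.
With the tool pointing down it reaches from about 0.425 to 0.875 m from the base axis. Payload 4.7 kg.
Tool frame: the origin (TCP) lies at the very end of the fingers, on their centre line; the grasp point (between the pads) lies 19 mm behind it; x points along the fingers, z is the direction in which the jaws open and shut, and the axes are right-handed (so a half turn about x gives the same grasp; the last joint's range is limited). The gripper opens to 87 mm and grips with 3 to 60 N. Pads are 19 mm wide; open, the fingers measure 117 mm over their backs; the gripper's body (75 mm by 190 mm) begins 51 mm behind the grasp point.
Start: joints at [1.13, 0.321, -0.07, 1.45, 0.023, 1.371, -0.057], TCP at [0.286, -0.584, 0.223] pointing down, gripper open.
Joint ranges: [-2.86, 2.86], [-0.3, 2.09], [-1.38, 1.24], [0.06, 2.45], [-1.56, 4.7], [0.09, 2.05], [-2.69, 2.69]. Speed limits (rad/s): [2.57, 2.57, 3.14, 3.14, 3.14, 3.14, 3.14].

INTERFACE

Orientations are given as a rotation vector (axis times angle).
In Python, from bench import telemetry, viewer, workorder gives the robot as it stands.
- The arm moves only by the shell command python3 -m creep 'ROWS' [FORCE]. ROWS is JSON, a list of rows, each an object of numbers: "fingers": the opening, from 0 (shut) to 1 (fully open); "x", "y", "z": the shift along the tool's x, y, z in units of 40 mm (1.0 is 40 mm); "twist": the turn about the tool's x in units of 5 degrees (1.0 is 5 degrees). In form: [{"fingers": .., "x": .., "y": .., "z": .., "twist": ..}, ...]. A call has 1 to 20 rows; each row is the pose to reach, as a shift and turn from the pose commanded when the call began, along the tool's axes at that moment; what a row does not reach only later rows make up. A row lasts 1/12 s, in which the tool goes at most 41.7 mm and 7.16 degrees, less where a joint would pass 70% of its speed; a pose out of reach is approached as far as the arm can. A call with a gripper value outside its range is refused whole. The fingers move at their own pace and stop on an object; FORCE is the grip in N (left out, the last holds). Time passes only in rows, so rows that repeat a pose let the fingers close. It gives the time, the measured TCP pose, the force and the opening at its end, in the units of the state.
- telemetry.get_state(): the state, without advancing time (a new reading comes with each control period).
- viewer.get_image(name): name is "scene" or "top" or "wrist"; returns a dict with "pixels" (480x640x3 uint8, red, green, blue), "z_map" (480x640 float32, m along the optical axis (not along the pixel's ray), 0 where there is no reading), "K" (3x3 intrinsics, pixels), "xyz" and "attitude" of the camera in the world. Camera axes: x right, y up, looking along -z (the intrinsics and any distortion apply to the point x, -y, -z); pixel columns grow to the right and rows downward; lengths in m; the calibration is good to about 2 mm. A picture is of the moment at which its call begins.
- workorder.close_job(): hands the job in, once; it reports no verdict.
The state is a dict: "time": time; "joint_positions": joint angles; "qd": joint speeds; "joint_torque": joint torques, N m; "position": TCP position; "tool_rot": TCP orientation; "ft_force": force on the tool from outside, world axes, zero at the start; "torque": the same for the moment, N m; "grip_width": opening from 0.0 (shut) to 1.0 (fully open).
Only numpy, scipy, OpenCV 4.12 (cv2) and the standard library are available. Lean on these libraries where they do the work, as an engineer would, in place of code of your own. Each camera call takes 0.05 s, during which the arm holds its last target.

## Working session

There is one attempt and no reset: what is moved stays moved. The work goes in short steps, Python scripts to look and compute and a shell command to move; the robot and the scene stay as the last step left them, time stands still between calls to the robot, and variables do not carry over. Pictures are saved under pics/ and viewed, and the job is handed in when it is done.

```bash
ls; mkdir -p pics; cat > h.py <<'E'
import numpy as np, cv2
from scipy.spatial.transform import Rotation as R
from bench import telemetry, viewer, workorder
def snap(name,fn=None,crop=None,scale=1):
    im=viewer.get_image(name); 
    np.savez('/tmp/'+name+'.npz',**{k:np.array(v) for k,v in im.items()})
    if fn: save(name,fn,crop,scale)
    return im
def load(name): return dict(np.load('/tmp/'+name+'.npz'))
def save(name,fn,crop=None,scale=1):
    p=load(name)['pixels'][:,:,::-1]
    if crop: u0,v0,u1,v1=crop; p=p[v0:v1,u0:u1]
    p=cv2.resize(np.ascontiguousarray(p),None,fx=scale,fy=scale,interpolation=cv2.INTER_CUBIC)
    cv2.imwrite('pics/'+fn,p)
def att(im):
    a=np.array(im['attitude'])
    return R.from_matrix(a) if a.shape==(3,3) else R.from_rotvec(a)
def cloud(im):
    K=im['K'];v,u=np.mgrid[0:480,0:640];d=im['z_map']
    P=np.stack([(u-K[0,2])/K[0,0]*d,-(v-K[1,2])/K[1,1]*d,-d],-1)
    return P.reshape(-1,3)@att(im).as_matrix().T.__array__().reshape(3,3)+np.array(im['xyz']) if False else (att(im).apply(P.reshape(-1,3))+np.array(im['xyz'])).reshape(480,640,3)
def px(im,u,v,z):
    K=im['K'];r=att(im).apply([(u-K[0,2])/K[0,0],-(v-K[1,2])/K[1,1],-1.]);o=np.array(im['xyz'])
    return o+r*(z-o[2])/r[2]
def proj(im,p):
    K=im['K'];c=att(im).inv().apply(np.array(p)-np.array(im['xyz']))
    return np.array([K[0,2]+K[0,0]*c[0]/-c[2],K[1,2]+K[1,1]*-c[1]/-c[2]])
def togo(target, yaw=None):
    s=telemetry.get_state();M=R.from_rotvec(s['tool_rot'])
    return M.inv().apply(np.array(target)-np.array(s['position']))/0.04
E
python3 - <<'E'
from h import *
s=telemetry.get_state()
for k,v in s.items(): print(k,np.round(v,4))
print(R.from_rotvec(s['tool_rot']).as_matrix().round(3))
for n in ['scene','top','wrist']:
    im=snap(n,n+'0.png'); print(n,im['xyz'],im['attitude'],im['K'], [k for k in im])
E
```

```text
pics
time 0.0
joint_positions [ 1.1301  0.3218 -0.0701  1.4517  0.0226  1.3708 -0.0569]
qd [-0.0002 -0.001  -0.002   0.0016 -0.0004  0.0005  0.0002]
joint_torque [ 0.00000e+00 -4.91295e+01 -4.03800e-01 -3.12527e+01 -6.37000e-02
  4.36000e-02  2.00000e-04]
position [ 0.2852 -0.5835  0.2215]
tool_rot [ 0.869   1.3924 -0.8675]
ft_force [0.0394 0.1013 0.0852]
torque [-0.0334 -0.032  -0.0108]
grip_width 1.0004
[[-0.001  0.898  0.439]
 [ 0.002  0.439 -0.898]
 [-1.    -0.    -0.002]]
scene [-0.10418451  0.9871498   1.12693147] [ 0.26851731 -1.04177372 -2.39719699] [[479.27079737   0.         316.32897928]
 [  0.         479.27079737 238.9324089 ]
 [  0.           0.           1.        ]] ['pixels', 'z_map', 'K', 'xyz', 'attitude']
top [0.26582078 0.04685009 1.34651552] [ 0.12900529 -0.1152805  -1.57955296] [[472.62979565   0.         317.00867554]
 [  0.         472.62979565 240.06287107]
 [  0.           0.           1.        ]] ['pixels', 'z_map', 'K', 'xyz', 'attitude']
wrist [ 0.35641648 -0.54858912  0.38408283] [-0.25828974  0.16264553 -1.10668033] [[382.4221282    0.         319.85067405]
 [  0.         382.4221282  238.89664841]
 [  0.           0.           1.        ]] ['pixels', 'z_map', 'K', 'xyz', 'attitude']
```

View pics/scene0.png

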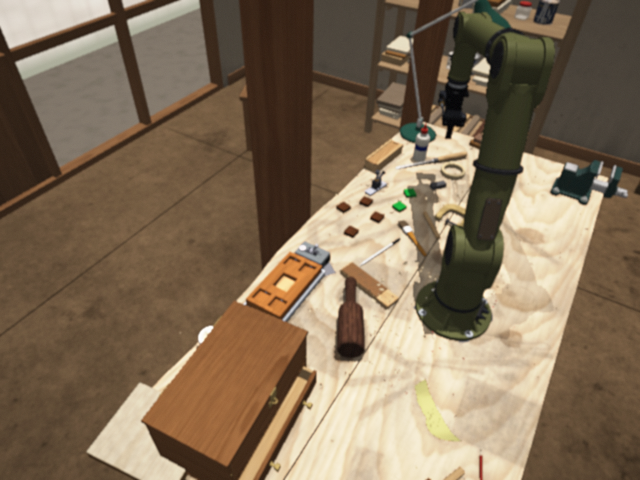

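View pics/top0.png

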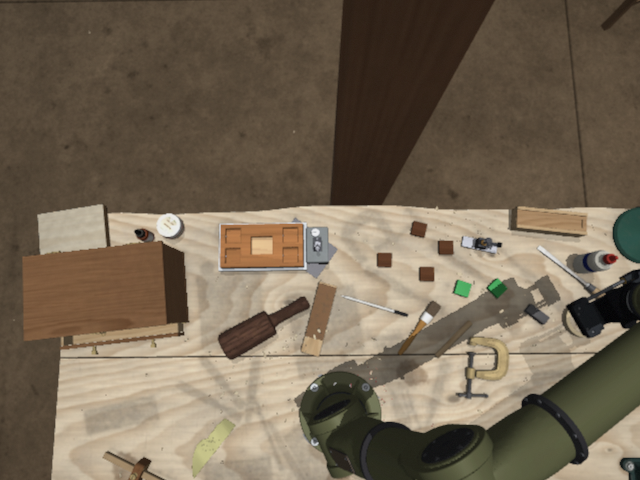

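View pics/wrist0.png

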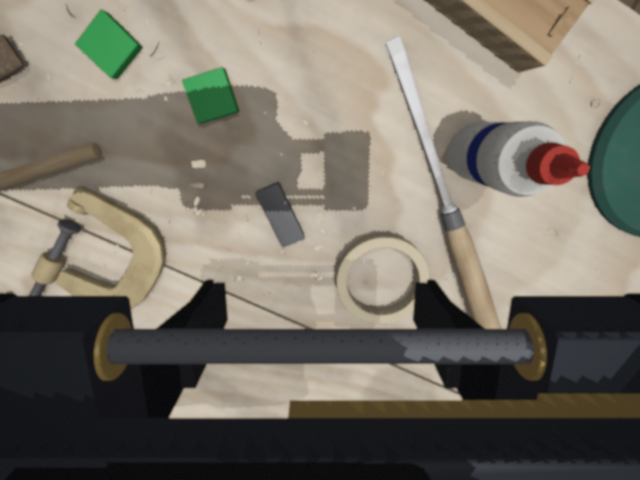

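The top view shows four brown squares at (419,229), (445,247), (384,260) and (426,273). Two green ones at (463,288) and (497,287) are lookalikes and must be left. The bed is at (262,246) with its pump at (317,245), the gauge is at (482,243), the tin at (169,226) and the bottle at (144,235). Next I'll take close crops.

```bash
python3 - <<'E'
from h import *
save('top','c1.png',(360,210,520,310),5)
save('top','c2.png',(200,205,350,290),5)
im=load('top');C=cloud(im)
for n,u,v in [('A',419,229),('B',445,247),('C',384,260),('D',426,273),('panel',233,248),('g',482,243),('pump',317,250),('tin',169,226),('bottle',141,232),('bench',400,240),('recess',262,246),('post',360,200)]:
    print(n,C[v,u].round(4),px(im,u,v,0.014).round(4))
E
```

```text
A [ 0.5031 -0.2351  0.0118] [ 0.5027 -0.2346  0.014 ]
B [ 0.4502 -0.3066  0.0113] [ 0.4498 -0.3059  0.014 ]
C [ 0.4153 -0.1322  0.0105] [ 0.4149 -0.1317  0.014 ]
D [ 0.3767 -0.2488  0.0133] [ 0.3766 -0.2486  0.014 ]
panel [0.4499 0.2907 0.0482] [0.4547 0.2971 0.014 ]
g [ 0.4559 -0.4018  0.0418] [ 0.46   -0.4114  0.014 ]
pump [0.4362 0.0571 0.0855] [0.4459 0.0576 0.014 ]
tin [0.5154 0.473  0.043 ] [0.521  0.4825 0.014 ]
bottle [0.4925 0.5366 0.0808] [0.5045 0.5625 0.014 ]
bench [ 0.4741 -0.1819 -0.0023] [ 0.4716 -0.1791  0.014 ]
recess [0.4563 0.2117 0.0351] [0.4594 0.2143 0.014 ]
post [ 0.5845 -0.0663  0.0368] [ 0.59   -0.0683  0.014 ]
```

View pics/c1.png

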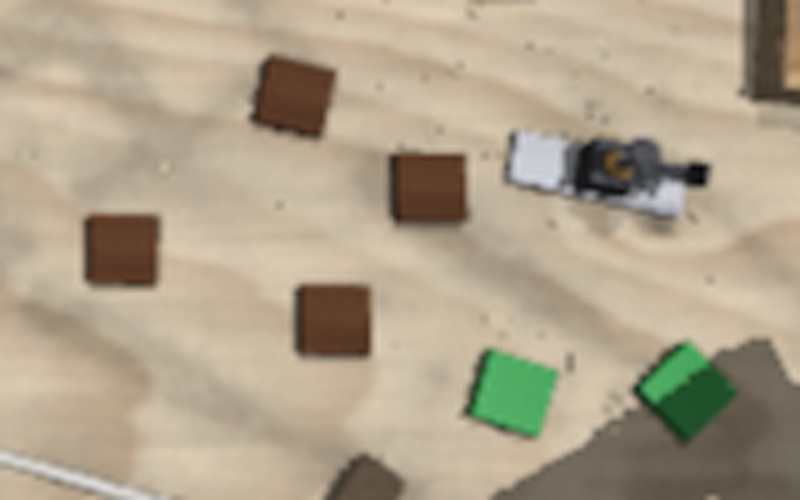

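View pics/c2.png

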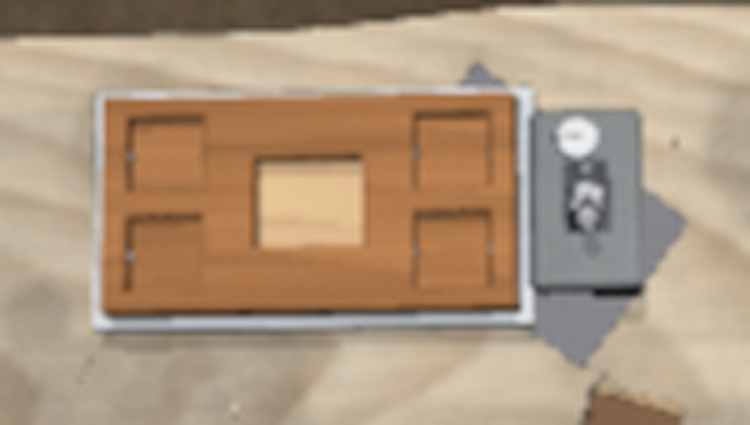

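```bash
python3 -c "
from h import *
print(togo([0.40,-0.22,0.25]).round(2))
im=load('wrist');s=telemetry.get_state();M=R.from_rotvec(s['tool_rot'])
print(M.inv().apply(np.array(im['xyz'])-s['position']), (M.inv()*att(im)).as_matrix().round(3))"
```

```text
[-0.7   6.57 -6.91]
[-0.16237401  0.07922305 -0.00042053] [[-0.     0.286 -0.958]
 [ 0.001  0.958  0.286]
 [ 1.    -0.001 -0.   ]]
```

```bash
python3 -m creep '[{"x":-0.7,"y":6.57,"z":-6.91,"twist":5.2,"fingers":1},{"x":-0.7,"y":6.57,"z":-6.91,"twist":5.2,"fingers":1},{"x":-0.7,"y":6.57,"z":-6.91,"twist":5.2,"fingers":1},{"x":-0.7,"y":6.57,"z":-6.91,"twist":5.2,"fingers":1},{"x":-0.7,"y":6.57,"z":-6.91,"twist":5.2,"fingers":1},{"x":-0.7,"y":6.57,"z":-6.91,"twist":5.2,"fingers":1},{"x":-0.7,"y":6.57,"z":-6.91,"twist":5.2,"fingers":1},{"x":-0.7,"y":6.57,"z":-6.91,"twist":5.2,"fingers":1},{"x":-0.7,"y":6.57,"z":-6.91,"twist":5.2,"fingers":1},{"x":-0.7,"y":6.57,"z":-6.91,"twist":5.2,"fingers":1},{"x":-0.7,"y":6.57,"z":-6.91,"twist":5.2,"fingers":1},{"x":-0.7,"y":6.57,"z":-6.91,"twist":5.2,"fingers":1},{"x":-0.7,"y":6.57,"z":-6.91,"twist":5.2,"fingers":1},{"x":-0.7,"y":6.57,"z":-6.91,"twist":5.2,"fingers":1}]'
python3 - <<'E'
from h import *
im=snap('wrist','w1.png')
print(R.from_rotvec(telemetry.get_state()['tool_rot']).as_matrix().round(3))
E
```

```text
time: 1.32
position: [0.3993, -0.2221, 0.2501]
tool_rot: [1.211, 1.209, -1.211]
ft_force: [0.4, -0.4, 0.9]
grip_width: 0.999
[[-0.001  1.    -0.002]
 [ 0.    -0.002 -1.   ]
 [-1.    -0.001 -0.   ]]
```

View pics/w1.png

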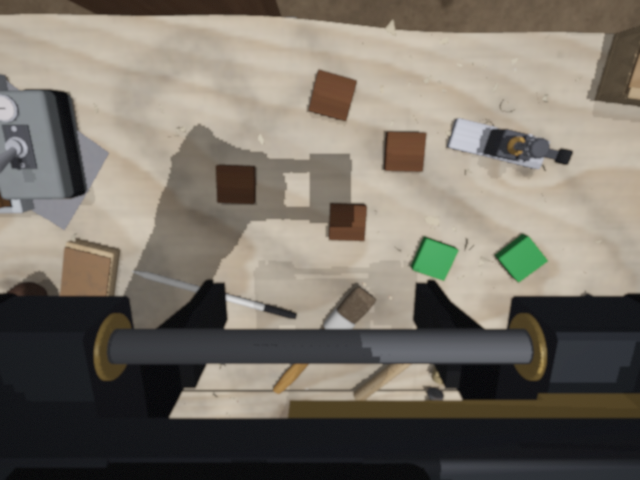

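```bash
cat >> h.py <<'E'
def square(im,xy,zlo,zhi,rad=0.035):
    C=cloud(im);m=(np.hypot(C[...,0]-xy[0],C[...,1]-xy[1])<rad)&(C[...,2]>zlo)&(C[...,2]<zhi)&(im['z_map']>0)
    n,l,st,c=cv2.connectedComponentsWithStats(m.astype(np.uint8))
    if n<2: return None
    i=1+np.argmax(st[1:,4]);p=C[l==i]
    zt=np.median(p[:,2])
    r=cv2.minAreaRect((p[:,:2]*1000).astype(np.float32))
    a=(r[2]+45)%90-45
    return dict(xy=(np.array(r[0])/1000).round(4),size=np.round(r[1],1),ang=round(a,1),z=zt.round(4),mean=p[:,:2].mean(0).round(4))
E
python3 - <<'E'
from h import *
im=load('wrist')
for xy in [(.503,-.235),(.450,-.306),(.415,-.132),(.377,-.249)]: print(square(im,xy,.008,.025))
C=cloud(im); print(C[190,130],C[100,200])
im=load('top')
for xy in [(.503,-.235),(.450,-.306),(.415,-.132),(.377,-.249)]: print(square(im,xy,.006,.025))
print(square(im,(.453,.2),.04,.06,.15))
print(togo([.385,.10,.25]).round(2))
E
```

```text
{'xy': array([ 0.5064, -0.2334]), 'size': array([40. , 40.1]), 'ang': -14.9, 'z': np.float64(0.0142), 'mean': array([ 0.5065, -0.2333])}
{'xy': array([ 0.4523, -0.3082]), 'size': array([40.3, 40.1]), 'ang': -0.7, 'z': np.float64(0.0142), 'mean': array([ 0.4529, -0.3077])}
{'xy': array([ 0.4189, -0.1323]), 'size': array([40.1, 40. ]), 'ang': -2.4, 'z': np.float64(0.0141), 'mean': array([ 0.4196, -0.1329])}
{'xy': array([ 0.3776, -0.2506]), 'size': array([39.9, 40.4]), 'ang': -2.2, 'z': np.float64(0.0142), 'mean': array([ 0.3786, -0.2506])}
[ 4.10891076e-01 -1.58200216e-02  1.62931123e-04] [ 0.50257436 -0.10028178  0.00092431]
{'xy': array([ 0.5031, -0.2353]), 'size': array([39.7, 40.8]), 'ang': -14.6, 'z': np.float64(0.0123), 'mean': array([ 0.5029, -0.2352])}
{'xy': array([ 0.4488, -0.3092]), 'size': array([44. , 38.5]), 'ang': -0.6, 'z': np.float64(0.0123), 'mean': array([ 0.4488, -0.3095])}
{'xy': array([ 0.4158, -0.1334]), 'size': array([37.7, 40.6]), 'ang': -2.3, 'z': np.float64(0.0127), 'mean': array([ 0.4159, -0.1337])}
{'xy': array([ 0.3741, -0.2523]), 'size': array([40.5, 40.2]), 'ang': -2.3, 'z': np.float64(0.0119), 'mean': array([ 0.3741, -0.2525])}
{'xy': array([0.4566, 0.2111]), 'size': array([230.4, 121.1]), 'ang': -0.2, 'z': np.float64(0.0485), 'mean': array([0.4562, 0.2108])}
[ 0.01 -0.38 -8.05]
```

Measurement from the wrist camera is very precise. Now I move over the pump and bed.

```bash
python3 -m creep '[{"y":-0.38,"z":-8.05,"fingers":0},{"y":-0.38,"z":-8.05,"fingers":0},{"y":-0.38,"z":-8.05,"fingers":0},{"y":-0.38,"z":-8.05,"fingers":0},{"y":-0.38,"z":-8.05,"fingers":0},{"y":-0.38,"z":-8.05,"fingers":0},{"y":-0.38,"z":-8.05,"fingers":0},{"y":-0.38,"z":-8.05,"fingers":0},{"y":-0.38,"z":-8.05,"fingers":0},{"y":-0.38,"z":-8.05,"fingers":0},{"y":-0.38,"z":-8.05,"fingers":0},{"y":-0.38,"z":-8.05,"fingers":0}]'
python3 - <<'E'
from h import *
im=snap('wrist','w2.png')
print(square(im,(.456,.21),.045,.053,.14))
C=cloud(im)
# recess floor 
m=(np.hypot(C[...,0]-.457,C[...,1]-.211)<.02);print(np.median(C[m][:,2]))
E
```

```text
{'xy': array([0.4287, 0.0789]), 'size': array([12.2, 36. ]), 'ang': -12.6, 'z': np.float64(0.0462), 'mean': array([0.4266, 0.0788])}
nan$[0]: bad value
  return _methods._mean(a, axis=axis, dtype=dtype,
  ret = ret.dtype.type(ret / rcount)
```

View pics/w2.png

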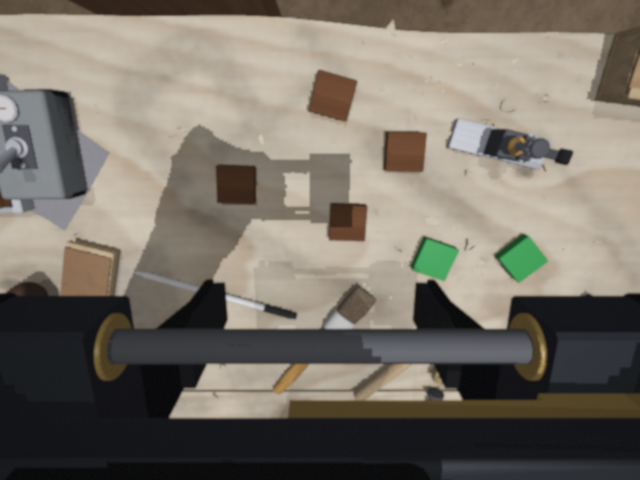

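The call was refused and the picture is unchanged. All keys are probably required.

```bash
python3 -m creep '[{"fingers":0,"x":0,"y":-0.38,"z":-8.05,"twist":0},{"fingers":0,"x":0,"y":-0.38,"z":-8.05,"twist":0},{"fingers":0,"x":0,"y":-0.38,"z":-8.05,"twist":0},{"fingers":0,"x":0,"y":-0.38,"z":-8.05,"twist":0},{"fingers":0,"x":0,"y":-0.38,"z":-8.05,"twist":0},{"fingers":0,"x":0,"y":-0.38,"z":-8.05,"twist":0},{"fingers":0,"x":0,"y":-0.38,"z":-8.05,"twist":0},{"fingers":0,"x":0,"y":-0.38,"z":-8.05,"twist":0},{"fingers":0,"x":0,"y":-0.38,"z":-8.05,"twist":0},{"fingers":0,"x":0,"y":-0.38,"z":-8.05,"twist":0},{"fingers":0,"x":0,"y":-0.38,"z":-8.05,"twist":0},{"fingers":0,"x":0,"y":-0.38,"z":-8.05,"twist":0}]'

```

```text
time: 2.42
position: [0.3849, 0.1, 0.2504]
tool_rot: [1.211, 1.209, -1.211]
ft_force: [0.2, 0.0, -0.8]
grip_width: 0.175
```

```bash

python3 - <<'E'
from h import *
im=snap('wrist','w3.png')
print(square(im,(.456,.21),.045,.053,.14))
C=cloud(im)
# recess floor 
m=(np.hypot(C[...,0]-.457,C[...,1]-.211)<.02);print(np.median(C[m][:,2]))
E
```

```text
{'xy': array([0.4589, 0.2139]), 'size': array([120.3, 230.9]), 'ang': 0.3, 'z': np.float64(0.0501), 'mean': array([0.4624, 0.2148])}
0.0323581040775289
```

View pics/w3.png

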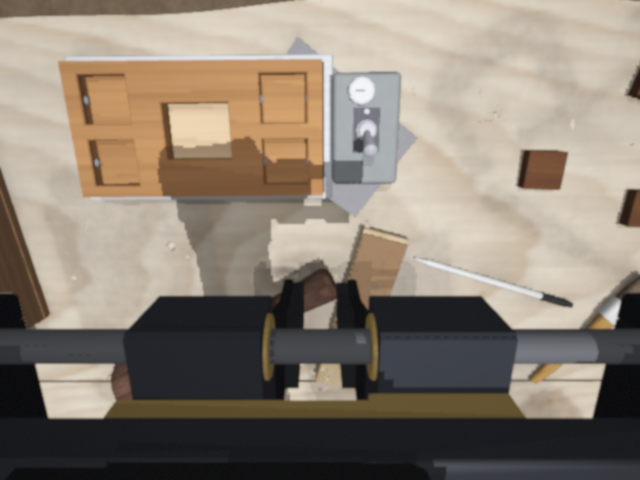

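```bash

python3 - <<'E'
from h import *
im=load('wrist');C=cloud(im)
m=(np.hypot(C[...,0]-.459,C[...,1]-.059)<.05)&(C[...,2]>.053)&(C[...,2]<.12);p=C[m]
for z in np.arange(.053,.1,.005):
    q=p[(p[:,2]>=z)&(p[:,2]<z+.005)]
    if len(q): print(round(z,3),len(q),q.min(0).round(4),q.max(0).round(4))
# recess and pockets: low regions inside panel
m=(C[...,2]<.044)&(abs(C[...,0]-.459)<.056)&(abs(C[...,1]-.214)<.111)
n,l,st,c=cv2.connectedComponentsWithStats(m.astype(np.uint8))
for i in range(1,n):
    if st[i,4]>100:
        q=C[l==i]; r=cv2.minAreaRect((q[:,:2]*1000).astype(np.float32)); print(r, np.median(q[:,2]).round(4))
E
```

```text
0.053 141 [0.4543 0.0515 0.0531] [0.4663 0.0652 0.0576]
0.058 23 [0.4544 0.0559 0.0583] [0.4595 0.0621 0.0628]
0.063 21 [0.452  0.0553 0.0631] [0.457  0.0626 0.0678]
0.068 19 [0.4505 0.0549 0.0682] [0.4554 0.0629 0.072 ]
0.073 30 [0.4474 0.0549 0.0731] [0.4539 0.0636 0.0779]
0.078 46 [0.4385 0.0532 0.078 ] [0.4516 0.064  0.0829]
0.083 138 [0.4395 0.0532 0.0831] [0.4494 0.0642 0.0878]
0.088 1 [0.4415 0.0588 0.0885] [0.4415 0.0588 0.0885]
((487.5216369628906, 133.88180541992188), (42.15345764160156, 42.02640914916992), 0.4802524149417877) 0.0363
((486.7925109863281, 296.40802001953125), (39.006099700927734, 41.899627685546875), 89.96759033203125) 0.0363
((458.9099426269531, 215.12721252441406), (50.196468353271484, 58.81802749633789), 0.37726351618766785) 0.0324
((431.04217529296875, 133.50572204589844), (41.8706169128418, 42.01242446899414), 0.3639826476573944) 0.0363
((429.9165344238281, 296.17608642578125), (38.800323486328125, 41.34992599487305), 89.92509460449219) 0.0363
```

```bash
python3 -m creep '[{"fingers":0,"x":0,"y":0.625,"z":1.03,"twist":0},{"fingers":0,"x":0,"y":0.625,"z":1.03,"twist":0},{"fingers":0,"x":2,"y":0.625,"z":1.03,"twist":0},{"fingers":0,"x":2,"y":0.625,"z":1.03,"twist":0},{"fingers":0,"x":4,"y":0.625,"z":1.03,"twist":0},{"fingers":0,"x":4,"y":0.625,"z":1.03,"twist":0},{"fingers":0,"x":4.55,"y":0.625,"z":1.03,"twist":0},{"fingers":0,"x":4.55,"y":0.625,"z":1.03,"twist":0},{"fingers":0,"x":4.55,"y":0.625,"z":1.03,"twist":0}]' 10
python3 -c "
from h import *
snap('wrist','w4.png')"
```

```text
time: 3.22
position: [0.409, 0.0598, 0.068]
tool_rot: [1.209, 1.211, -1.212]
ft_force: [-0.6, 0.1, 1.0]
grip_width: -0.001
```

View pics/w4.png

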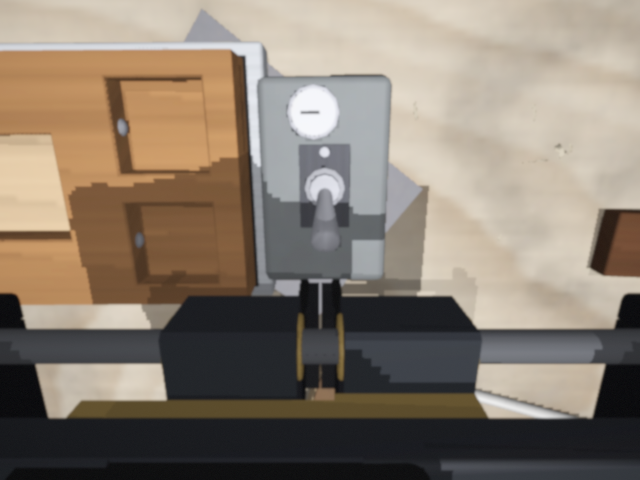

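The fingers at (322,300) are lined up behind the toggle, whose tip is at (325,235). I'll push about 44 mm in +x.

```bash
python3 -m creep '[{"fingers":0,"x":0,"y":0.3,"z":0,"twist":0},{"fingers":0,"x":0,"y":0.5,"z":0,"twist":0},{"fingers":0,"x":0,"y":0.7,"z":0,"twist":0},{"fingers":0,"x":0,"y":0.9,"z":0,"twist":0},{"fingers":0,"x":0,"y":1.0,"z":0,"twist":0},{"fingers":0,"x":0,"y":1.1,"z":0,"twist":0},{"fingers":0,"x":0,"y":1.1,"z":0,"twist":0}]'
python3 -c "
from h import *
snap('wrist','w5.png')"
```

```text
time: 3.85
position: [0.454, 0.0607, 0.0686]
tool_rot: [1.208, 1.21, -1.209]
ft_force: [-0.1, -0.8, -0.2]
grip_width: 0.006
```

View pics/w5.png

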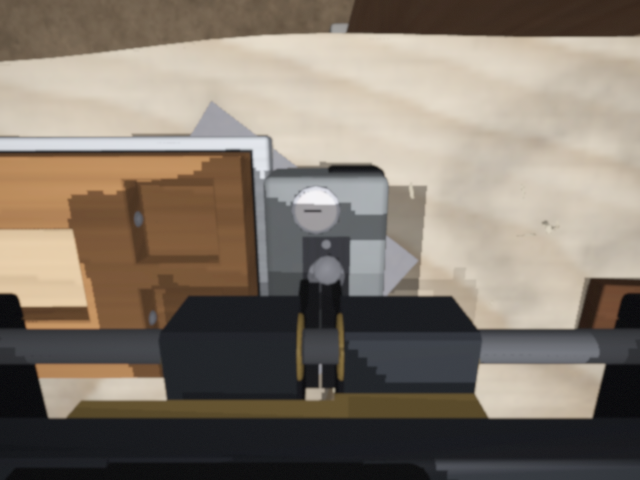

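```bash
python3 -m creep '[{"fingers":0,"x":0,"y":-0.5,"z":0,"twist":0},{"fingers":0,"x":-1,"y":-0.9,"z":0,"twist":0},{"fingers":0.5,"x":-2,"y":-0.9,"z":0,"twist":0},{"fingers":0.8,"x":-3,"y":-0.9,"z":0,"twist":0},{"fingers":0.8,"x":-3,"y":-0.9,"z":0,"twist":0}]'
python3 -c "
from h import *
im=snap('wrist','w6.png',(200,0,520,300),2)
C=cloud(im)
m=(np.hypot(C[...,0]-.459,C[...,1]-.059)<.05)&(C[...,2]>.078)&(C[...,2]<.12);p=C[m];print(len(p),p.mean(0))
print(togo([.375,-.235,.23]).round(2))"
```

```text
time: 4.32
position: [0.422, 0.0614, 0.1959]
tool_rot: [1.213, 1.199, -1.199]
ft_force: [1.4, 0.2, 0.4]
grip_width: 0.155
239 [0.47514313 0.05856617 0.0846277 ]
[-0.93 -1.14  7.4 ]
```

View pics/w6.png

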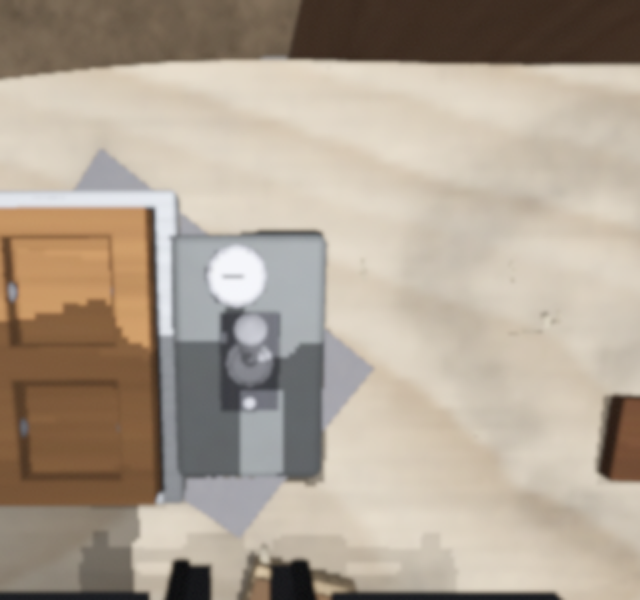

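```bash
python3 -m creep '[{"fingers":0.75,"x":-1.35,"y":-0.55,"z":7,"twist":0},{"fingers":0.75,"x":-1.35,"y":-0.55,"z":7,"twist":0},{"fingers":0.75,"x":-1.35,"y":-0.55,"z":7,"twist":0},{"fingers":0.75,"x":-1.35,"y":-0.55,"z":7,"twist":0},{"fingers":0.75,"x":-1.35,"y":-0.55,"z":7,"twist":0},{"fingers":0.75,"x":-1.35,"y":-0.55,"z":7,"twist":0},{"fingers":0.75,"x":-1.35,"y":-0.55,"z":7,"twist":0},{"fingers":0.75,"x":-1.35,"y":-0.55,"z":7,"twist":0},{"fingers":0.75,"x":-1.35,"y":-0.55,"z":7,"twist":0},{"fingers":0.75,"x":-1.35,"y":-0.55,"z":7,"twist":0},{"fingers":0.75,"x":-1.35,"y":-0.55,"z":7,"twist":0}]'
cat > cov.py <<'E'
from h import *
import sys
im=snap('wrist',sys.argv[1])
C=cloud(im);P=im['pixels'].astype(int)
m=(C[...,2]>.008)&(C[...,2]<.022)&(C[...,0]>.34)&(C[...,0]<.6)&(C[...,1]<.0)&(P[...,0]>P[...,1]*1.3)
n,l,st,c=cv2.connectedComponentsWithStats(m.astype(np.uint8))
for i in range(1,n):
    if st[i,4]>300:
        q=C[l==i][:,:2].mean(0); s=square(im,q,.008,.022,.033)
        print(s, 'togo z=.008', togo(list(s['xy'])+[.008]).round(3),'twist',round(-s['ang']/5,2))
print(telemetry.get_state()['position'],R.from_rotvec(telemetry.get_state()['tool_rot']).as_matrix().round(4)[:,1:])
E
python3 cov.py w7.png
```

```text
time: 5.28
position: [0.396, -0.2176, 0.2416]
tool_rot: [1.207, 1.213, -1.207]
ft_force: [0.0, 0.2, 0.0]
grip_width: 0.751
{'xy': array([ 0.5064, -0.2334]), 'size': array([39.8, 40.1]), 'ang': -14.8, 'z': np.float64(0.0142), 'mean': array([ 0.5065, -0.2333])} togo z=.008 [5.844 2.763 0.409] twist 2.96
{'xy': array([ 0.4524, -0.3082]), 'size': array([40.3, 39.9]), 'ang': -1.3, 'z': np.float64(0.0142), 'mean': array([ 0.4528, -0.3077])} togo z=.008 [5.844 1.405 2.273] twist 0.26
{'xy': array([ 0.419 , -0.1323]), 'size': array([40.3, 40.1]), 'ang': -2.1, 'z': np.float64(0.0142), 'mean': array([ 0.4195, -0.1328])} togo z=.008 [ 5.847  0.587 -2.127] twist 0.42
{'xy': array([ 0.3777, -0.2506]), 'size': array([40.1, 40.5]), 'ang': -1.9, 'z': np.float64(0.0142), 'mean': array([ 0.3786, -0.2505])} togo z=.008 [ 5.847 -0.457  0.826] twist 0.38
[ 0.39608316 -0.21761373  0.24186718] [[ 1.0e+00  3.9e-03]
 [ 3.9e-03 -1.0e+00]
 [-1.1e-03 -6.0e-04]]
```

View pics/w7.png

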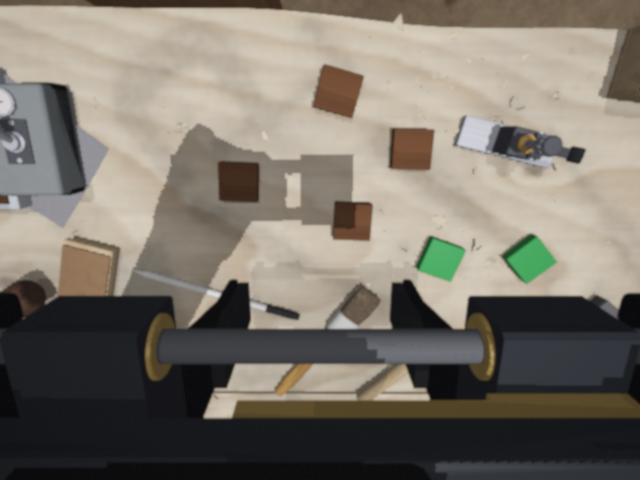

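```bash
python3 -m creep '[{"fingers":0.75,"x":1,"y":-0.45,"z":0.82,"twist":0.42},{"fingers":0.75,"x":2,"y":-0.45,"z":0.82,"twist":0.42},{"fingers":0.75,"x":3,"y":-0.45,"z":0.82,"twist":0.42},{"fingers":0.75,"x":4,"y":-0.45,"z":0.82,"twist":0.42},{"fingers":0.75,"x":5,"y":-0.45,"z":0.82,"twist":0.42},{"fingers":0.75,"x":5.6,"y":-0.45,"z":0.82,"twist":0.42},{"fingers":0.75,"x":5.84,"y":-0.45,"z":0.82,"twist":0.42},{"fingers":0.75,"x":5.84,"y":-0.45,"z":0.82,"twist":0.42},{"fingers":0.75,"x":5.84,"y":-0.45,"z":0.82,"twist":0.42},{"fingers":0.75,"x":5.84,"y":-0.45,"z":0.82,"twist":0.42}]'
```

```text
time: 6.17
position: [0.3799, -0.253, 0.0111]
tool_rot: [1.235, 1.188, -1.234]
ft_force: [1.3, -0.3, 0.9]
grip_width: 0.75
```

```bash
python3 -m creep '[{"fingers":0.75,"x":0,"y":0,"z":0,"twist":0},{"fingers":0.75,"x":0,"y":0,"z":0,"twist":0},{"fingers":0.75,"x":0,"y":0,"z":0,"twist":0}]'; python3 -c "
from h import *
print(togo([.3777,-.2506,.008]))"
```

```text
time: 6.42
position: [0.3788, -0.2529, 0.0102]
tool_rot: [1.235, 1.189, -1.235]
ft_force: [-0.4, 0.0, 0.1]
grip_width: 0.751
[ 0.05490986 -0.03086026 -0.05606883]
```

```bash
python3 -m creep '[{"fingers":0.75,"x":0.05,"y":-0.03,"z":-0.05,"twist":0},{"fingers":0.75,"x":0.05,"y":-0.03,"z":-0.05,"twist":0},{"fingers":0.4,"x":0.05,"y":-0.03,"z":-0.05,"twist":0},{"fingers":0.3,"x":0.05,"y":-0.03,"z":-0.05,"twist":0},{"fingers":0.3,"x":0.05,"y":-0.03,"z":-0.05,"twist":0},{"fingers":0.3,"x":0.05,"y":-0.03,"z":-0.05,"twist":0},{"fingers":0.3,"x":0.05,"y":-0.03,"z":-0.05,"twist":0}]' 20; python3 -c "
from h import *
print(togo([.3777,-.2506,.008]), togo([.431,.1335,.13]))"
```

```text
time: 7.0
position: [0.3769, -0.2503, 0.0069]
tool_rot: [1.235, 1.192, -1.235]
ft_force: [-0.4, -0.6, -0.3]
grip_width: 0.459
[-0.02630406  0.02063004  0.00710399] [-3.07763731  1.00964112 -9.636406  ]
```

```bash
python3 -m creep '[{"fingers":0.3,"x":-1,"y":0,"z":0,"twist":0},{"fingers":0.3,"x":-2,"y":0,"z":0,"twist":0},{"fingers":0.3,"x":-3.3,"y":0.2,"z":-1,"twist":-0.45},{"fingers":0.3,"x":-3.3,"y":0.4,"z":-2,"twist":-0.45},{"fingers":0.3,"x":-3.3,"y":0.6,"z":-3,"twist":-0.45},{"fingers":0.3,"x":-3.3,"y":0.8,"z":-4,"twist":-0.45},{"fingers":0.3,"x":-3.3,"y":1,"z":-5,"twist":-0.45},{"fingers":0.3,"x":-3.3,"y":1,"z":-6,"twist":-0.45},{"fingers":0.3,"x":-3.3,"y":1,"z":-7,"twist":-0.45},{"fingers":0.3,"x":-3.3,"y":1,"z":-8,"twist":-0.45},{"fingers":0.3,"x":-3.3,"y":1,"z":-9,"twist":-0.45},{"fingers":0.3,"x":-3.3,"y":1,"z":-9.63,"twist":-0.45},{"fingers":0.3,"x":-3,"y":1,"z":-9.63,"twist":-0.45},{"fingers":0.3,"x":-2.2,"y":1,"z":-9.63,"twist":-0.45},{"fingers":0.3,"x":-1.9,"y":1,"z":-9.63,"twist":-0.45},{"fingers":0.3,"x":-1.9,"y":1,"z":-9.63,"twist":-0.45},{"fingers":0.3,"x":-1.9,"y":1,"z":-9.63,"twist":-0.45},{"fingers":0.3,"x":-1.9,"y":1,"z":-9.63,"twist":-0.45}]'; cat > st.py <<'E'
from h import *
import sys
t=[float(a) for a in sys.argv[1:4]]
s=telemetry.get_state();M=R.from_rotvec(s['tool_rot']).as_matrix()
print('togo',togo(t).round(3),'yaw',np.degrees(np.arctan2(M[1,1],M[0,1])).round(2),'tilt',M[:2,0].round(4))
E
python3 st.py .4302 .1335 .0735
python3 -c "
from h import *
snap('wrist','w8.png')"
```

```text
time: 8.5
position: [0.4313, 0.1335, 0.0838]
tool_rot: [1.208, 1.21, -1.206]
ft_force: [1.0, 0.7, -0.0]
grip_width: 0.455
togo [ 0.258 -0.029  0.   ] yaw 0.2 tilt [0.0014 0.0003]
```

View pics/w8.png

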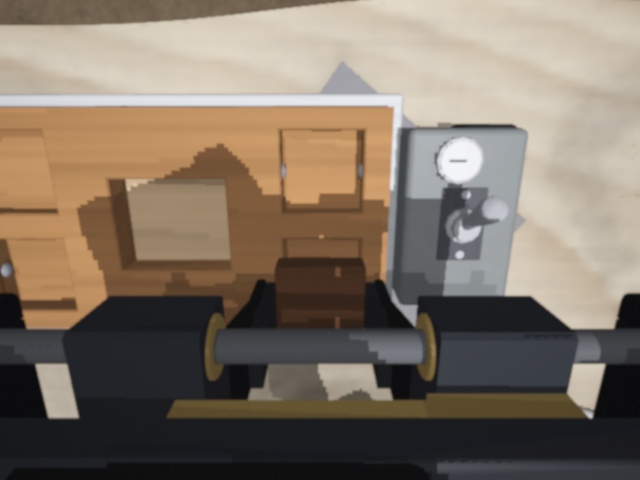

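```bash
python3 -m creep '[{"fingers":0.3,"x":0.3,"y":-0.02,"z":0,"twist":-0.03},{"fingers":0.3,"x":0.6,"y":-0.02,"z":0,"twist":-0.03},{"fingers":0.3,"x":0.6,"y":-0.02,"z":0,"twist":-0.03},{"fingers":0.3,"x":0.6,"y":-0.02,"z":0,"twist":-0.03},{"fingers":0.3,"x":0.6,"y":-0.02,"z":0,"twist":-0.03}]'; python3 st.py .4302 .1335 .052
```

```text
time: 8.97
position: [0.4307, 0.1335, 0.06]
tool_rot: [1.206, 1.211, -1.203]
ft_force: [0.3, -0.5, 0.1]
grip_width: 0.458
togo [ 0.201 -0.012 -0.   ] yaw 0.34 tilt [0.0018 0.0001]
```

```bash
python3 -m creep '[{"fingers":0.3,"x":0.07,"y":-0.01,"z":0,"twist":0},{"fingers":0.3,"x":0.14,"y":-0.01,"z":0,"twist":0},{"fingers":0.3,"x":0.2,"y":-0.01,"z":0,"twist":0},{"fingers":0.3,"x":0.2,"y":-0.01,"z":0,"twist":0},{"fingers":0.3,"x":0.2,"y":-0.01,"z":0,"twist":0}]'; python3 st.py .4302 .1335 .052
```

```text
time: 9.38
position: [0.4298, 0.1333, 0.051]
tool_rot: [1.205, 1.212, -1.204]
ft_force: [1.6, 0.1, -1.1]
grip_width: 0.452
togo [-0.026  0.009 -0.005] yaw 0.36 tilt [0.0009 0.0001]
```

```bash
python3 -m creep '[{"fingers":0.6,"x":0,"y":0,"z":0,"twist":0},{"fingers":0.6,"x":0,"y":0,"z":0,"twist":0},{"fingers":0.6,"x":0,"y":0,"z":0,"twist":0},{"fingers":0.6,"x":-0.5,"y":0.02,"z":0,"twist":0},{"fingers":0.3,"x":-0.8,"y":0.02,"z":0,"twist":0},{"fingers":0,"x":-0.8,"y":0.02,"z":0,"twist":0},{"fingers":0,"x":-0.8,"y":0.02,"z":0,"twist":0},{"fingers":0,"x":-0.8,"y":0.02,"z":0,"twist":0},{"fingers":0,"x":-0.8,"y":0.02,"z":0,"twist":0},{"fingers":0,"x":-0.8,"y":0.02,"z":0,"twist":0}]'; python3 st.py .431 .1335 .06
```

```text
time: 10.22
position: [0.4295, 0.1332, 0.0821]
tool_rot: [1.204, 1.213, -1.206]
ft_force: [0.1, 0.4, -0.4]
grip_width: 0.228
togo [ 0.553  0.039 -0.007] yaw 0.36 tilt [-0.0017 -0.0001]
```

```bash
python3 -m creep '[{"fingers":0,"x":0,"y":0.04,"z":0,"twist":0},{"fingers":0,"x":0.2,"y":0.04,"z":0,"twist":0},{"fingers":0,"x":0.4,"y":0.04,"z":0,"twist":0},{"fingers":0,"x":0.6,"y":0.04,"z":0,"twist":0},{"fingers":0,"x":0.7,"y":0.04,"z":0,"twist":0},{"fingers":0,"x":0.75,"y":0.04,"z":0,"twist":0},{"fingers":0,"x":0.8,"y":0.04,"z":0,"twist":0},{"fingers":0,"x":0.8,"y":0.04,"z":0,"twist":0}]'; python3 st.py .431 .1335 .05
```

```text
time: 10.88
position: [0.4316, 0.1334, 0.0507]
tool_rot: [1.204, 1.213, -1.205]
ft_force: [0.2, -0.1, -0.7]
grip_width: 0.005
togo [ 0.017 -0.014 -0.003] yaw 0.37 tilt [-0.0007 -0.0001]
```

```bash
python3 -m creep '[{"fingers":0,"x":0.03,"y":0,"z":0,"twist":0},{"fingers":0,"x":0.06,"y":0,"z":0,"twist":0},{"fingers":0,"x":0.08,"y":0,"z":0,"twist":0},{"fingers":0,"x":0.08,"y":0,"z":0,"twist":0}]'; python3 st.py .431 .1335 .05
```

```text
time: 11.22
position: [0.4319, 0.1334, 0.0503]
tool_rot: [1.203, 1.211, -1.206]
ft_force: [-8.5, -2.2, 26.0]
grip_width: 0.003
togo [ 0.008 -0.024 -0.003] yaw 0.36 tilt [-0.0008 -0.0023]
```

```bash
python3 -m creep '[{"fingers":0,"x":-1,"y":0,"z":0,"twist":0},{"fingers":0,"x":-2,"y":0,"z":0,"twist":0},{"fingers":0.5,"x":-3,"y":-0.2,"z":1,"twist":0},{"fingers":0.75,"x":-4,"y":-0.4,"z":2,"twist":0},{"fingers":0.75,"x":-4.75,"y":-0.6,"z":3,"twist":0},{"fingers":0.75,"x":-4.75,"y":-0.8,"z":4,"twist":0},{"fingers":0.75,"x":-4.75,"y":-0.85,"z":5,"twist":0},{"fingers":0.75,"x":-4.75,"y":-0.85,"z":6,"twist":0},{"fingers":0.75,"x":-4.75,"y":-0.85,"z":7,"twist":0},{"fingers":0.75,"x":-4.75,"y":-0.85,"z":8,"twist":0},{"fingers":0.75,"x":-4.75,"y":-0.85,"z":8.8,"twist":0},{"fingers":0.75,"x":-4.75,"y":-0.85,"z":8.8,"twist":0},{"fingers":0.75,"x":-4.75,"y":-0.85,"z":8.8,"twist":0},{"fingers":0.75,"x":-4.75,"y":-0.85,"z":8.8,"twist":0}]'; python3 cov.py w9.png
```

```text
time: 12.38
position: [0.3997, -0.2193, 0.2374]
tool_rot: [1.207, 1.212, -1.206]
ft_force: [-0.2, 0.6, 0.0]
grip_width: 0.731
{'xy': array([ 0.5064, -0.2335]), 'size': array([40., 40.]), 'ang': -14.9, 'z': np.float64(0.0142), 'mean': array([ 0.5065, -0.2333])} togo z=.008 [5.737 2.658 0.408] twist 2.98
{'xy': array([ 0.4524, -0.3083]), 'size': array([40.4, 40. ]), 'ang': -0.9, 'z': np.float64(0.0142), 'mean': array([ 0.4529, -0.3076])} togo z=.008 [5.736 1.296 2.269] twist 0.18
{'xy': array([ 0.4189, -0.1323]), 'size': array([40.3, 40.2]), 'ang': -2.5, 'z': np.float64(0.0141), 'mean': array([ 0.4196, -0.133 ])} togo z=.008 [ 5.74   0.487 -2.136] twist 0.5
[ 0.40004069 -0.21805421  0.23753984] [[ 1.0e+00  6.6e-03]
 [ 6.6e-03 -1.0e+00]
 [-3.0e-04 -8.0e-04]]
```

View pics/w9.png

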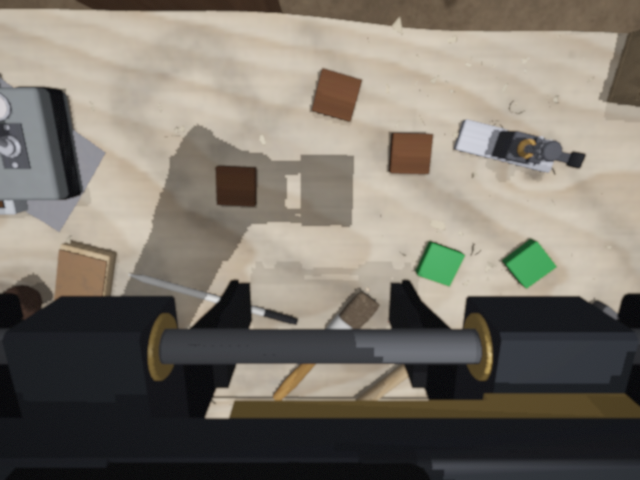

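Three covers remain and none has been disturbed. Next is C at pixel (237,186).

```bash
python3 -m creep '[{"fingers":0.75,"x":1,"y":0.48,"z":-1,"twist":0.54},{"fingers":0.75,"x":2,"y":0.48,"z":-2.14,"twist":0.54},{"fingers":0.75,"x":3,"y":0.48,"z":-2.14,"twist":0.54},{"fingers":0.75,"x":4,"y":0.48,"z":-2.14,"twist":0.54},{"fingers":0.75,"x":5,"y":0.48,"z":-2.14,"twist":0.54},{"fingers":0.75,"x":5.6,"y":0.48,"z":-2.14,"twist":0.54},{"fingers":0.75,"x":5.6,"y":0.48,"z":-2.14,"twist":0.54},{"fingers":0.75,"x":5.6,"y":0.48,"z":-2.14,"twist":0.54},{"fingers":0.75,"x":5.6,"y":0.48,"z":-2.14,"twist":0.54},{"fingers":0.75,"x":5.6,"y":0.48,"z":-2.14,"twist":0.54}]';python3 st.py .4189 -.1323 .0075
```

```text
time: 13.27
position: [0.4211, -0.1337, 0.0165]
tool_rot: [1.24, 1.185, -1.236]
ft_force: [0.3, 0.7, 0.0]
grip_width: 0.747
togo [ 0.224 -0.058 -0.033] yaw -2.32 tilt [ 0.0047 -0.002 ]
```

```bash
python3 -m creep '[{"fingers":0.75,"x":0.1,"y":-0.05,"z":-0.03,"twist":0},{"fingers":0.75,"x":0.17,"y":-0.05,"z":-0.03,"twist":0},{"fingers":0.75,"x":0.19,"y":-0.05,"z":-0.03,"twist":0},{"fingers":0.4,"x":0.19,"y":-0.05,"z":-0.03,"twist":0},{"fingers":0.3,"x":0.19,"y":-0.05,"z":-0.03,"twist":0},{"fingers":0.3,"x":0.19,"y":-0.05,"z":-0.03,"twist":0},{"fingers":0.3,"x":0.19,"y":-0.05,"z":-0.03,"twist":0},{"fingers":0.3,"x":0.19,"y":-0.05,"z":-0.03,"twist":0}]' 20;python3 st.py .4189 -.1323 .0075;python3 st.py .431 .2945 .09
```

```text
time: 13.93
position: [0.4167, -0.1319, 0.0062]
tool_rot: [1.239, 1.189, -1.239]
ft_force: [-0.2, -1.3, 0.2]
grip_width: 0.458
togo [-0.033  0.055  0.007] yaw -2.35 tilt [ 0.     -0.0001]
togo [ -2.097  -0.08  -10.666] yaw -2.35 tilt [ 0.     -0.0001]
```

```bash
python3 -m creep '[{"fingers":0.3,"x":-1,"y":0,"z":0,"twist":0},{"fingers":0.3,"x":-2,"y":0,"z":-0.3,"twist":0},{"fingers":0.3,"x":-3.3,"y":0.2,"z":-1,"twist":-0.54},{"fingers":0.3,"x":-3.3,"y":0.4,"z":-2,"twist":-0.54},{"fingers":0.3,"x":-3.3,"y":0.6,"z":-3,"twist":-0.54},{"fingers":0.3,"x":-3.3,"y":0.8,"z":-4,"twist":-0.54},{"fingers":0.3,"x":-3.3,"y":1,"z":-5,"twist":-0.54},{"fingers":0.3,"x":-3.3,"y":1.2,"z":-6,"twist":-0.54},{"fingers":0.3,"x":-3.3,"y":1.44,"z":-6.71,"twist":-0.54},{"fingers":0.3,"x":-3.3,"y":1.44,"z":-6.71,"twist":-0.54},{"fingers":0.3,"x":-2.3,"y":1.44,"z":-6.71,"twist":-0.54},{"fingers":0.3,"x":-1.6,"y":1.44,"z":-6.71,"twist":-0.54},{"fingers":0.3,"x":-1.5,"y":1.44,"z":-6.71,"twist":-0.54},{"fingers":0.3,"x":-1.5,"y":1.44,"z":-6.71,"twist":-0.54},{"fingers":0.3,"x":-1.5,"y":1.44,"z":-6.71,"twist":-0.54}]';python3 st.py .4853 .1339 .0515
python3 -c "
from h import *
snap('wrist','w10.png')"
```

```text
time: 15.18
position: [0.4858, 0.134, 0.067]
tool_rot: [1.205, 1.212, -1.204]
ft_force: [0.6, 0.4, -0.5]
grip_width: 0.455
togo [ 0.388 -0.013  0.003] yaw 0.34 tilt [0.0007 0.0004]
```

View pics/w10.png

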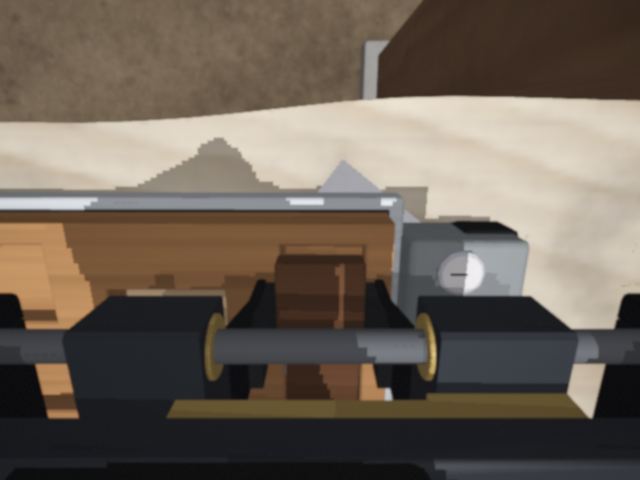

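```bash
python3 -m creep '[{"fingers":0.3,"x":0.15,"y":-0.013,"z":0,"twist":0},{"fingers":0.3,"x":0.25,"y":-0.013,"z":0,"twist":0},{"fingers":0.3,"x":0.32,"y":-0.013,"z":0,"twist":0},{"fingers":0.3,"x":0.38,"y":-0.013,"z":0,"twist":0},{"fingers":0.3,"x":0.38,"y":-0.013,"z":0,"twist":0},{"fingers":0.3,"x":0.38,"y":-0.013,"z":0,"twist":0}]';python3 st.py .4853 .1339 .0515
```

```text
time: 15.73
position: [0.4846, 0.1338, 0.0508]
tool_rot: [1.204, 1.212, -1.205]
ft_force: [-0.4, -0.8, -1.2]
grip_width: 0.457
togo [-0.017  0.018 -0.003] yaw 0.36 tilt [-0.0004 -0.0003]
```

Inserted freely, with little force. Next: release, lift, close, press. The cover centre is 2 mm further in +x.

```bash
python3 -m creep '[{"fingers":0.6,"x":0,"y":0,"z":0,"twist":0},{"fingers":0.6,"x":0,"y":0,"z":0,"twist":0},{"fingers":0.6,"x":0,"y":0,"z":0,"twist":0},{"fingers":0.6,"x":-0.4,"y":0,"z":0,"twist":0},{"fingers":0.3,"x":-0.6,"y":0.06,"z":0,"twist":0},{"fingers":0,"x":-0.6,"y":0.06,"z":0,"twist":0},{"fingers":0,"x":-0.6,"y":0.06,"z":0,"twist":0},{"fingers":0,"x":-0.6,"y":0.06,"z":0,"twist":0},{"fingers":0,"x":-0.6,"y":0.06,"z":0,"twist":0},{"fingers":0,"x":-0.6,"y":0.06,"z":0,"twist":0},{"fingers":0,"x":-0.6,"y":0.06,"z":0,"twist":0},{"fingers":0,"x":-0.4,"y":0.06,"z":0,"twist":0},{"fingers":0,"x":-0.2,"y":0.06,"z":0,"twist":0},{"fingers":0,"x":-0.1,"y":0.06,"z":0,"twist":0},{"fingers":0,"x":-0.04,"y":0.06,"z":0,"twist":0},{"fingers":0,"x":0.01,"y":0.06,"z":0,"twist":0},{"fingers":0,"x":0.05,"y":0.06,"z":0,"twist":0},{"fingers":0,"x":0.05,"y":0.06,"z":0,"twist":0}]';python3 st.py .4875 .1339 .05
```

```text
time: 17.23
position: [0.4866, 0.1341, 0.0504]
tool_rot: [1.203, 1.212, -1.206]
ft_force: [-6.2, -1.2, 15.9]
grip_width: 0.006
togo [0.009 0.022 0.005] yaw 0.37 tilt [-0.0017 -0.0015]
```

```bash
python3 -m creep '[{"fingers":0,"x":-1,"y":-0.2,"z":0,"twist":0},{"fingers":0,"x":-2,"y":-0.8,"z":0,"twist":0},{"fingers":0.5,"x":-3,"y":-1.4,"z":1,"twist":0},{"fingers":0.75,"x":-4,"y":-1.8,"z":2,"twist":0},{"fingers":0.75,"x":-4.75,"y":-2.16,"z":3,"twist":0},{"fingers":0.75,"x":-4.75,"y":-2.16,"z":4,"twist":0},{"fingers":0.75,"x":-4.75,"y":-2.16,"z":5,"twist":0},{"fingers":0.75,"x":-4.75,"y":-2.16,"z":6,"twist":0},{"fingers":0.75,"x":-4.75,"y":-2.16,"z":7,"twist":0},{"fingers":0.75,"x":-4.75,"y":-2.16,"z":8,"twist":0},{"fingers":0.75,"x":-4.75,"y":-2.16,"z":8.8,"twist":0},{"fingers":0.75,"x":-4.75,"y":-2.16,"z":8.8,"twist":0},{"fingers":0.75,"x":-4.75,"y":-2.16,"z":8.8,"twist":0},{"fingers":0.75,"x":-4.75,"y":-2.16,"z":8.8,"twist":0},{"fingers":0.75,"x":-4.75,"y":-2.16,"z":8.8,"twist":0}]'; python3 cov.py w11.png
```

```text
time: 18.48
position: [0.403, -0.2175, 0.2386]
tool_rot: [1.204, 1.214, -1.204]
ft_force: [-0.1, 0.9, 0.2]
grip_width: 0.741
{'xy': array([ 0.5867, -0.0831]), 'size': array([65.9,  1.1]), 'ang': -1.0, 'z': np.float64(0.0132), 'mean': array([ 0.5866, -0.0868])} togo z=.008 [ 5.769  4.619 -3.307] twist 0.2
{'xy': array([ 0.5064, -0.2333]), 'size': array([39.9, 40. ]), 'ang': -15.0, 'z': np.float64(0.0142), 'mean': array([ 0.5066, -0.2332])} togo z=.008 [5.768 2.58  0.431] twist 3.0
{'xy': array([ 0.4525, -0.3083]), 'size': array([40.4, 40. ]), 'ang': -2.0, 'z': np.float64(0.0142), 'mean': array([ 0.4529, -0.3077])} togo z=.008 [5.768 1.217 2.294] twist 0.4
[ 0.4031484  -0.21704987  0.23877475] [[ 1.0e+00  8.4e-03]
 [ 8.4e-03 -1.0e+00]
 [-4.0e-04 -4.0e-04]]
```

View pics/w11.png

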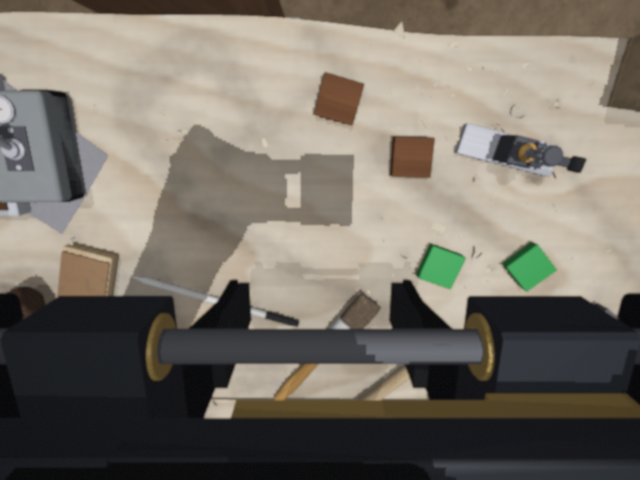

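```bash
python3 -c "
from h import *
print(np.round(telemetry.get_state()['joint_positions'],2))"; python3 st.py .4524 -.3082 .08
```

```text
[ 0.7  -0.09 -0.25  1.87 -0.02  1.36 -1.1 ]
togo [3.968 1.213 2.291] yaw 0.48 tilt [-0.0004  0.0004]
```

```bash
python3 -m creep '[{"fingers":0.75,"x":1,"y":0.3,"z":0.6,"twist":-17.66},{"fingers":0.75,"x":2,"y":0.6,"z":1.2,"twist":-17.66},{"fingers":0.75,"x":3,"y":0.9,"z":1.8,"twist":-17.66},{"fingers":0.75,"x":3.9,"y":1.21,"z":2.29,"twist":-17.66},{"fingers":0.75,"x":3.9,"y":1.21,"z":2.29,"twist":-17.66},{"fingers":0.75,"x":3.9,"y":1.21,"z":2.29,"twist":-17.66},{"fingers":0.75,"x":3.9,"y":1.21,"z":2.29,"twist":-17.66},{"fingers":0.75,"x":3.9,"y":1.21,"z":2.29,"twist":-17.66},{"fingers":0.75,"x":3.9,"y":1.21,"z":2.29,"twist":-17.66},{"fingers":0.75,"x":3.9,"y":1.21,"z":2.29,"twist":-17.66},{"fingers":0.75,"x":3.9,"y":1.21,"z":2.29,"twist":-17.66},{"fingers":0.75,"x":3.9,"y":1.21,"z":2.29,"twist":-17.66},{"fingers":0.75,"x":3.9,"y":1.21,"z":2.29,"twist":-17.66},{"fingers":0.75,"x":3.9,"y":1.21,"z":2.29,"twist":-17.66},{"fingers":0.75,"x":3.9,"y":1.21,"z":2.29,"twist":-17.66}]'; python3 st.py .4524 -.3082 .016
python3 -c "
from h import *
im=snap('wrist','w12.png')
print(np.round(telemetry.get_state()['joint_positions'],2))"
```

```text
time: 19.78
position: [0.4524, -0.3086, 0.0832]
tool_rot: [0.018, 1.57, -0.018]
ft_force: [0.1, 0.3, -0.1]
grip_width: 0.748
togo [ 1.68   0.011 -0.002] yaw 88.69 tilt [ 0.0004 -0.    ]
[ 0.84  0.24 -0.32  1.86  0.09  1.06  0.46]
```

View pics/w12.png

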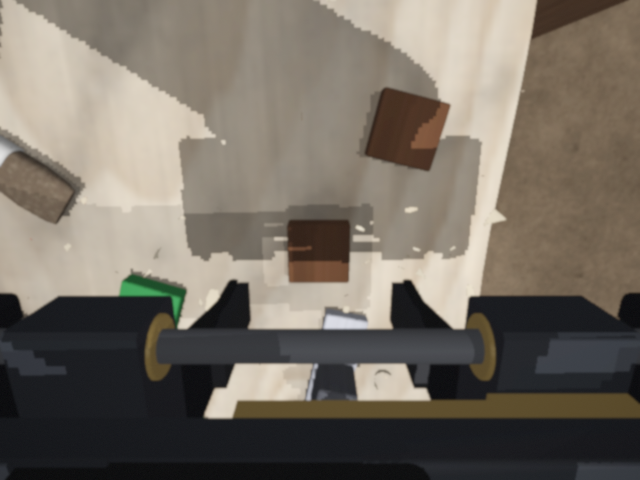

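The fingers straddle B, which is at (320,250). I'll descend and grip.

```bash
python3 -m creep '[{"fingers":0.75,"x":0.9,"y":0,"z":0,"twist":0},{"fingers":0.75,"x":1.6,"y":0.0,"z":0,"twist":0},{"fingers":0.75,"x":1.85,"y":0.0,"z":0,"twist":0},{"fingers":0.75,"x":1.87,"y":0.0,"z":0,"twist":0},{"fingers":0.75,"x":1.87,"y":0.0,"z":0,"twist":0},{"fingers":0.4,"x":1.87,"y":0,"z":0,"twist":0},{"fingers":0.3,"x":1.87,"y":0,"z":0,"twist":0},{"fingers":0.3,"x":1.87,"y":0,"z":0,"twist":0},{"fingers":0.3,"x":1.87,"y":0,"z":0,"twist":0},{"fingers":0.3,"x":1.87,"y":0,"z":0,"twist":0}]' 20;python3 st.py .4524 -.3082 .0075
```

```text
time: 20.67
position: [0.4522, -0.3102, 0.0089]
tool_rot: [0.018, 1.57, -0.019]
ft_force: [0.1, -0.2, 1.3]
grip_width: 0.458
togo [0.034 0.05  0.003] yaw 88.65 tilt [ 0.0009 -0.0009]
```

```bash
python3 -m creep '[{"fingers":0.3,"x":-1,"y":0,"z":0,"twist":0},{"fingers":0.3,"x":-2,"y":0.5,"z":-0.5,"twist":-0.34},{"fingers":0.3,"x":-3,"y":1.4,"z":-0.85,"twist":-0.34},{"fingers":0.3,"x":-3.8,"y":2.4,"z":-0.85,"twist":-0.34},{"fingers":0.3,"x":-3.8,"y":3.4,"z":-0.85,"twist":-0.34},{"fingers":0.3,"x":-3.8,"y":4.4,"z":-0.85,"twist":-0.34},{"fingers":0.3,"x":-3.8,"y":5.4,"z":-0.85,"twist":-0.34},{"fingers":0.3,"x":-3.8,"y":6.4,"z":-0.85,"twist":-0.34},{"fingers":0.3,"x":-3.8,"y":7.4,"z":-0.85,"twist":-0.34},{"fingers":0.3,"x":-3.8,"y":8.4,"z":-0.85,"twist":-0.34},{"fingers":0.3,"x":-3.8,"y":9.4,"z":-0.85,"twist":-0.34},{"fingers":0.3,"x":-3.8,"y":10.4,"z":-0.85,"twist":-0.34},{"fingers":0.3,"x":-3.8,"y":11.4,"z":-0.85,"twist":-0.34},{"fingers":0.3,"x":-3.8,"y":12.4,"z":-0.85,"twist":-0.34},{"fingers":0.3,"x":-3.8,"y":13.2,"z":-0.85,"twist":-0.34},{"fingers":0.3,"x":-3.8,"y":13.7,"z":-0.85,"twist":-0.34},{"fingers":0.3,"x":-3.8,"y":13.7,"z":-0.85,"twist":-0.34},{"fingers":0.3,"x":-3.8,"y":13.7,"z":-0.85,"twist":-0.34}]'
cat > pk.py <<'E'
from h import *
import sys
im=snap('wrist',sys.argv[1])
C=cloud(im)
m=(C[...,2]<.046)&(C[...,2]>.03)&(abs(C[...,0]-.459)<.056)&(abs(C[...,1]-.214)<.111)
n,l,st,c=cv2.connectedComponentsWithStats(m.astype(np.uint8))
for i in range(1,n):
    if st[i,4]>100:
        q=C[l==i]; r=cv2.minAreaRect((q[:,:2]*1000).astype(np.float32)); print(np.round(r[0],1),np.round(r[1],1),round(r[2],2), np.median(q[:,2]).round(4))
E
python3 pk.py w13.png; python3 st.py .431 .2945 .06; cat >> pk.py <<'E'
for p in [(.431,.1335),(.4875,.134)]:
    m=(abs(C[...,0]-p[0])<.012)&(abs(C[...,1]-p[1])<.012); print(p,m.sum(),np.median(C[m][:,2]).round(4))
E
```

```text
time: 22.17
position: [0.4301, 0.2399, 0.1601]
tool_rot: [-0.007, 1.571, 0.008]
ft_force: [1.0, 0.5, -0.7]
grip_width: 0.456
[430.2 293.2] [42.2 42.1] 0.3 0.0363
[486.8 293.3] [41.7 41.8] 0.54 0.0364
[459.1 218.8] [49.8 46.1] 0.8 0.0326
togo [2.496 1.409 0.022] yaw 90.38 tilt [-0.0006 -0.0009]
```

View pics/w13.png

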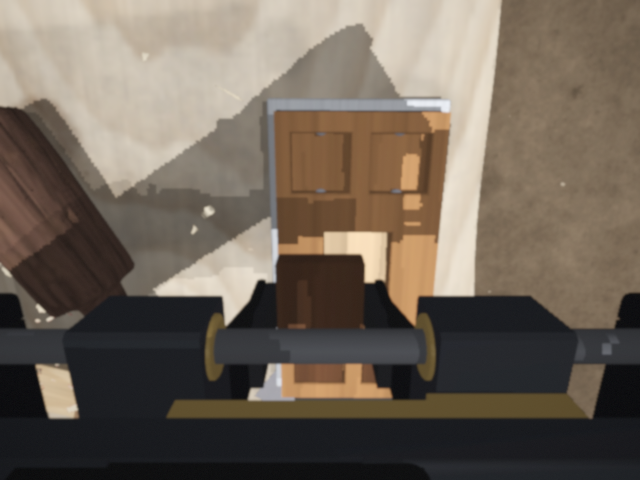

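```bash
python3 -c "
from h import *
im=load('wrist');C=cloud(im);p=np.array(telemetry.get_state()['position'])
m=(abs(C[...,0]-p[0])<.018)&(abs(C[...,2]-(p[2]+.0051))<.003)&(abs(C[...,1]-p[1])<.04)
q=C[m];print(q.min(0)-p,q.max(0)-p)"; python3 st.py .4302 .2912 .066
```

```text
[-0.01798149 -0.00891593  0.00211918] [0.0179931  0.02417844 0.00783672]
togo [2.346e+00 1.327e+00 2.000e-03] yaw 90.38 tilt [-0.0006 -0.0009]
```

```bash
python3 -c "
from h import *
im=load('wrist');C=cloud(im);p=np.array(telemetry.get_state()['position'])
m=(abs(C[...,0]-p[0])<.015)&(C[...,2]-p[2]<.003)&(C[...,2]-p[2]>-.0085)&(C[...,1]-p[1]<.04)&(C[...,1]-p[1]>.01)
q=C[m]-p;print(len(q),np.percentile(q[:,1],[5,25,50,75,95]))
m=(abs(C[...,0]-p[0])<.015)&(C[...,2]-p[2]<.012)&(C[...,2]-p[2]>.0035)&(C[...,1]-p[1]<.04)&(C[...,1]-p[1]>.0)
q=C[m]-p;print(len(q),np.percentile(q[:,1],[5,25,50,75,95,100]),np.median(q[:,2]))
"
```

```text
501 [0.02297196 0.02321906 0.02336291 0.02348952 0.02369963]
3363 [0.0012239  0.00640347 0.01243232 0.01832461 0.02283838 0.0239096 ] 0.005625741178283378
```

```bash
python3 -m creep '[{"fingers":0.3,"x":0.8,"y":0.7,"z":0,"twist":0},{"fingers":0.3,"x":1.6,"y":1.3,"z":0,"twist":0},{"fingers":0.3,"x":2.2,"y":1.3,"z":0,"twist":0},{"fingers":0.3,"x":2.35,"y":1.3,"z":0,"twist":0},{"fingers":0.3,"x":2.35,"y":1.3,"z":0,"twist":0},{"fingers":0.3,"x":2.35,"y":1.3,"z":0,"twist":0},{"fingers":0.3,"x":2.35,"y":1.3,"z":0,"twist":0}]'; python3 st.py .4302 .2902 .052
python3 -c "
from h import *
im=snap('wrist','w14.png',(200,150,460,345),3);C=cloud(im);p=np.array(telemetry.get_state()['position'])
m=(abs(C[...,0]-p[0])<.015)&(C[...,2]-p[2]<.003)&(C[...,2]-p[2]>-.0065)&(C[...,1]-p[1]<.04)&(C[...,1]-p[1]>.01)
q=C[m]-p;print(len(q),np.percentile(q[:,1],[5,25,50,75,95]),p)
m=(abs(C[...,0]-p[0])<.012)&(C[...,2]>.0485)&(C[...,2]<.052)&(C[...,1]-p[1]<.05)&(C[...,1]-p[1]>.01);print(C[m].min(0))
"
```

```text
time: 22.8
position: [0.4321, 0.29, 0.0678]
tool_rot: [-0.003, 1.568, 0.003]
ft_force: [-0.8, -0.1, -0.2]
grip_width: 0.456
togo [ 0.394  0.006 -0.05 ] yaw 90.22 tilt [ 0.003 -0.   ]
451 [0.02101303 0.02125194 0.02139896 0.02153501 0.02173207] [0.43212988 0.29023332 0.06790408]
[0.42014983 0.31429107 0.04852789]
```

View pics/w14.png

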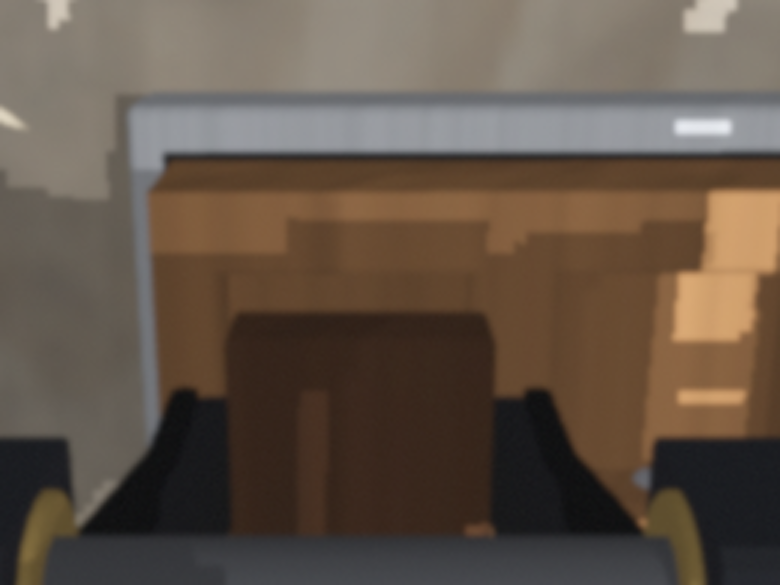

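```bash
python3 -m creep '[{"fingers":0.3,"x":0.1,"y":0.04,"z":-0.045,"twist":0},{"fingers":0.3,"x":0.1,"y":0.04,"z":-0.045,"twist":0},{"fingers":0.3,"x":0.1,"y":0.04,"z":-0.045,"twist":0},{"fingers":0.3,"x":0.1,"y":0.04,"z":-0.045,"twist":0},{"fingers":0.3,"x":0.1,"y":0.04,"z":-0.045,"twist":0}]'; python3 st.py .4302 .2917 .052
cat > side.py <<'E'
from h import *
p=np.array(telemetry.get_state()['position'])
im=snap('wrist');C=cloud(im)
m=(abs(C[...,0]-p[0])<.015)&(C[...,2]-p[2]<.003)&(C[...,2]-p[2]>-.0065)&(C[...,1]-p[1]<.04)&(C[...,1]-p[1]>.01)
q=C[m];print(len(q),np.percentile(q[:,1],[5,50,95]),p)
m=(abs(C[...,0]-p[0])<.012)&(C[...,2]>.0485)&(C[...,2]<.052)&(C[...,1]-p[1]<.05)&(C[...,1]-p[1]>.01);print(C[m].min(0))
E
python3 side.py
```

```text
time: 23.27
position: [0.4287, 0.2924, 0.0623]
tool_rot: [-0.005, 1.571, 0.005]
ft_force: [0.1, -1.0, -0.2]
grip_width: 0.458
togo [ 0.257 -0.017  0.039] yaw 90.36 tilt [ 0.0003 -0.0001]
444 [0.31369654 0.3140567  0.3144441 ] [0.42865309 0.29237607 0.0622604 ]
[0.41673305 0.31442608 0.04855144]
```

```bash
python3 -m creep '[{"fingers":0.3,"x":0,"y":-0.017,"z":0.035,"twist":0},{"fingers":0.3,"x":0.08,"y":-0.017,"z":0.035,"twist":0},{"fingers":0.3,"x":0.16,"y":-0.017,"z":0.035,"twist":0},{"fingers":0.3,"x":0.22,"y":-0.017,"z":0.035,"twist":0},{"fingers":0.3,"x":0.22,"y":-0.017,"z":0.035,"twist":0},{"fingers":0.3,"x":0.22,"y":-0.017,"z":0.035,"twist":0}]'; python3 st.py .4302 .2917 .052; python3 side.py
```

```text
time: 23.82
position: [0.4297, 0.2917, 0.053]
tool_rot: [-0.005, 1.571, 0.005]
ft_force: [-0.2, -0.0, -0.5]
grip_width: 0.451
togo [0.024 0.001 0.013] yaw 90.37 tilt [-0.0007 -0.0002]
2523 [0.31319431 0.32049978 0.32817371] [0.42969141 0.29167013 0.05297346]
[0.41778942 0.31258428 0.04850483]
```

```bash
python3 -m creep '[{"fingers":0.6,"x":0,"y":0,"z":0,"twist":0},{"fingers":0.6,"x":0,"y":0,"z":0,"twist":0},{"fingers":0.6,"x":0,"y":0,"z":0,"twist":0},{"fingers":0.6,"x":-0.4,"y":0,"z":0,"twist":0},{"fingers":0.3,"x":-0.6,"y":0.04,"z":0,"twist":0},{"fingers":0,"x":-0.6,"y":0.04,"z":0,"twist":0},{"fingers":0,"x":-0.6,"y":0.04,"z":0,"twist":0},{"fingers":0,"x":-0.6,"y":0.04,"z":0,"twist":0},{"fingers":0,"x":-0.6,"y":0.04,"z":0,"twist":0},{"fingers":0,"x":-0.6,"y":0.04,"z":0,"twist":0},{"fingers":0,"x":-0.6,"y":0.04,"z":0,"twist":0},{"fingers":0,"x":-0.4,"y":0.04,"z":0,"twist":0},{"fingers":0,"x":-0.2,"y":0.04,"z":0,"twist":0},{"fingers":0,"x":-0.1,"y":0.04,"z":0,"twist":0},{"fingers":0,"x":-0.03,"y":0.04,"z":0,"twist":0},{"fingers":0,"x":0.03,"y":0.04,"z":0,"twist":0},{"fingers":0,"x":0.09,"y":0.04,"z":0,"twist":0},{"fingers":0,"x":0.09,"y":0.04,"z":0,"twist":0}]';python3 st.py .4302 .2932 .05
```

```text
time: 25.37
position: [0.4298, 0.2937, 0.0504]
tool_rot: [-0.006, 1.571, 0.005]
ft_force: [-2.3, -1.4, 7.5]
grip_width: 0.003
togo [ 0.011 -0.012  0.009] yaw 90.37 tilt [-0.0003 -0.0005]
```

```bash
python3 -m creep '[{"fingers":0,"x":0.03,"y":0,"z":0,"twist":0},{"fingers":0,"x":0.03,"y":0,"z":0,"twist":0},{"fingers":0,"x":-1,"y":0,"z":0,"twist":0},{"fingers":0.3,"x":-2,"y":-0.5,"z":-0.2,"twist":0},{"fingers":0.75,"x":-3,"y":-1.4,"z":-0.2,"twist":0},{"fingers":0.75,"x":-4,"y":-2.4,"z":-0.2,"twist":0},{"fingers":0.75,"x":-4.8,"y":-3.4,"z":-0.2,"twist":0},{"fingers":0.75,"x":-4.8,"y":-4.4,"z":-0.2,"twist":0},{"fingers":0.75,"x":-4.8,"y":-5.4,"z":-0.2,"twist":0},{"fingers":0.75,"x":-4.8,"y":-6.4,"z":-0.2,"twist":0},{"fingers":0.75,"x":-4.8,"y":-7.4,"z":-0.2,"twist":0},{"fingers":0.75,"x":-4.8,"y":-8.4,"z":-0.2,"twist":0},{"fingers":0.75,"x":-4.8,"y":-9.4,"z":-0.2,"twist":0},{"fingers":0.75,"x":-4.8,"y":-10.4,"z":-0.2,"twist":0},{"fingers":0.75,"x":-4.8,"y":-11.4,"z":-0.2,"twist":0},{"fingers":0.75,"x":-4.8,"y":-12.4,"z":-0.2,"twist":1},{"fingers":0.75,"x":-4.8,"y":-13.4,"z":-0.2,"twist":2},{"fingers":0.75,"x":-4.8,"y":-14,"z":-0.2,"twist":3},{"fingers":0.75,"x":-4.8,"y":-14.3,"z":-0.2,"twist":3.08},{"fingers":0.75,"x":-4.8,"y":-14.3,"z":-0.2,"twist":3.08}]'; python3 -m creep '[{"fingers":0.75,"x":0,"y":0,"z":0,"twist":0},{"fingers":0.75,"x":0,"y":0,"z":0,"twist":0},{"fingers":0.75,"x":0,"y":0,"z":0,"twist":0}]';python3 cov.py w15.png
```

```text
time: 27.03
position: [0.424, -0.283, 0.2408]
tool_rot: [0.211, 1.562, -0.211]
ft_force: [0.0, 1.0, -0.3]
grip_width: 0.746
time: 27.28
position: [0.4261, -0.2768, 0.2419]
tool_rot: [0.203, 1.561, -0.203]
ft_force: [-0.7, 0.2, 1.0]
grip_width: 0.748
{'xy': array([ 0.5058, -0.2331]), 'size': array([38.7, 40.1]), 'ang': -14.8, 'z': np.float64(0.0142), 'mean': array([ 0.5055, -0.2326])} togo z=.008 [5.849 1.572 1.644] twist 2.96
[ 0.42607031 -0.276962    0.24197572] [[ 2.564e-01  9.666e-01]
 [ 9.666e-01 -2.564e-01]
 [-2.000e-04  2.000e-04]]
```

View pics/w15.png

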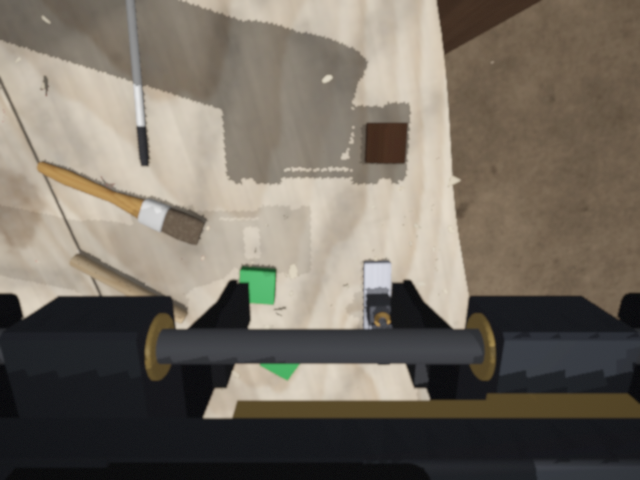

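```bash
python3 -m creep '[{"fingers":0.75,"x":1,"y":0.8,"z":0.8,"twist":0},{"fingers":0.75,"x":2,"y":1.57,"z":1.65,"twist":0},{"fingers":0.75,"x":3,"y":1.57,"z":1.65,"twist":0},{"fingers":0.75,"x":4,"y":1.57,"z":1.65,"twist":0},{"fingers":0.75,"x":5,"y":1.57,"z":1.65,"twist":0},{"fingers":0.75,"x":5.5,"y":1.57,"z":1.65,"twist":0},{"fingers":0.75,"x":5.7,"y":1.57,"z":1.65,"twist":0},{"fingers":0.75,"x":5.7,"y":1.57,"z":1.65,"twist":0},{"fingers":0.75,"x":5.7,"y":1.57,"z":1.65,"twist":0},{"fingers":0.75,"x":5.7,"y":1.57,"z":1.65,"twist":0},{"fingers":0.75,"x":5.7,"y":1.57,"z":1.65,"twist":0}]';python3 st.py .5062 -.2333 .0078
```

```text
time: 28.25
position: [0.5078, -0.2364, 0.0169]
tool_rot: [0.204, 1.556, -0.208]
ft_force: [0.4, 0.1, 0.2]
grip_width: 0.753
togo [ 0.228  0.064 -0.059] yaw 74.95 tilt [ 0.0048 -0.0029]
```

```bash
python3 -m creep '[{"fingers":0.75,"x":0.1,"y":0.04,"z":-0.03,"twist":0},{"fingers":0.75,"x":0.18,"y":0.04,"z":-0.03,"twist":0},{"fingers":0.75,"x":0.19,"y":0.04,"z":-0.03,"twist":0},{"fingers":0.75,"x":0.19,"y":0.04,"z":-0.03,"twist":0},{"fingers":0.4,"x":0.19,"y":0.04,"z":-0.03,"twist":0},{"fingers":0.3,"x":0.19,"y":0.04,"z":-0.03,"twist":0},{"fingers":0.3,"x":0.19,"y":0.04,"z":-0.03,"twist":0},{"fingers":0.3,"x":0.19,"y":0.04,"z":-0.03,"twist":0},{"fingers":0.3,"x":0.19,"y":0.04,"z":-0.03,"twist":0},{"fingers":0.3,"x":0.19,"y":0.04,"z":-0.03,"twist":0}]' 20;python3 st.py .5062 -.2333 .0078; python3 st.py .4868 .2933 .06
```

```text
time: 29.08
position: [0.5049, -0.2334, 0.0062]
tool_rot: [0.206, 1.561, -0.206]
ft_force: [0.7, -0.3, 0.7]
grip_width: 0.456
togo [-0.04  0.01  0.03] yaw 74.96 tilt [ 0.0002 -0.0001]
togo [-1.347 12.598 -3.854] yaw 74.96 tilt [ 0.0002 -0.0001]
```

```bash
python3 -m creep '[{"fingers":0.3,"x":-1,"y":0,"z":0,"twist":0},{"fingers":0.3,"x":-2,"y":-0.2,"z":-1,"twist":0},{"fingers":0.3,"x":-3,"y":-0.55,"z":-2.05,"twist":-1},{"fingers":0.3,"x":-3.3,"y":0.4,"z":-2.3,"twist":-2},{"fingers":0.3,"x":-3.3,"y":1.4,"z":-2.57,"twist":-3.08},{"fingers":0.3,"x":-3.3,"y":2.3,"z":-2.82,"twist":-3.08},{"fingers":0.3,"x":-3.3,"y":3.2,"z":-3.06,"twist":-3.08},{"fingers":0.3,"x":-3.3,"y":4.1,"z":-3.3,"twist":-3.08},{"fingers":0.3,"x":-3.3,"y":5,"z":-3.54,"twist":-3.08},{"fingers":0.3,"x":-3.3,"y":5.9,"z":-3.79,"twist":-3.08},{"fingers":0.3,"x":-3.3,"y":6.8,"z":-4.03,"twist":-3.08},{"fingers":0.3,"x":-3.3,"y":7.7,"z":-4.27,"twist":-3.08},{"fingers":0.3,"x":-3.3,"y":8.7,"z":-4.54,"twist":-3.08},{"fingers":0.3,"x":-3.3,"y":9.6,"z":-4.5,"twist":-3.08},{"fingers":0.3,"x":-3.3,"y":10.6,"z":-4.3,"twist":-3.08},{"fingers":0.3,"x":-3.3,"y":11.5,"z":-4.1,"twist":-3.08},{"fingers":0.3,"x":-3.3,"y":12.3,"z":-3.9,"twist":-3.08},{"fingers":0.3,"x":-2.5,"y":12.59,"z":-3.85,"twist":-3.08},{"fingers":0.3,"x":-1.8,"y":12.59,"z":-3.85,"twist":-3.08},{"fingers":0.3,"x":-1.5,"y":12.59,"z":-3.85,"twist":-3.08}]'; python3 -m creep '[{"fingers":0.3,"x":0,"y":0,"z":0,"twist":0},{"fingers":0.3,"x":0,"y":0,"z":0,"twist":0},{"fingers":0.3,"x":0,"y":0,"z":0,"twist":0},{"fingers":0.3,"x":0,"y":0,"z":0,"twist":0}]'; python3 st.py .4868 .2928 .06; python3 side.py; python3 -c "
from h import *
save('wrist','w16.png',(200,150,460,345),3)"
```

```text
time: 30.75
position: [0.4846, 0.2928, 0.0623]
tool_rot: [-0.008, 1.576, 0.005]
ft_force: [-1.6, -0.0, -1.0]
grip_width: 0.458
time: 31.08
position: [0.4881, 0.293, 0.0681]
tool_rot: [-0.004, 1.567, 0.005]
ft_force: [0.5, -0.5, -0.3]
grip_width: 0.454
togo [ 0.202 -0.005 -0.034] yaw 90.3 tilt [0.0033 0.0006]
328 [0.3127553  0.31314972 0.31345711] [0.48811237 0.29301748 0.06807905]
[0.47631743 0.31468059 0.0485143 ]
```

View pics/w16.png

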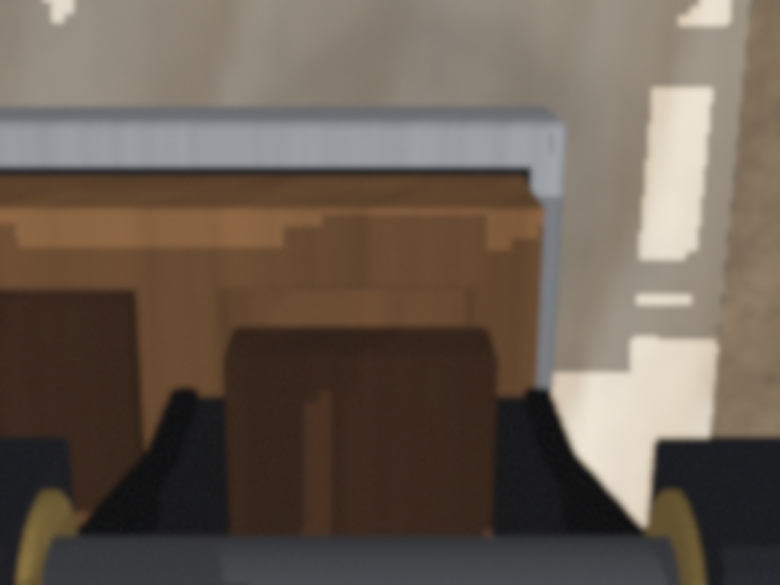

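```bash
python3 -m creep '[{"fingers":0.3,"x":0.1,"y":0.005,"z":0,"twist":0},{"fingers":0.3,"x":0.1,"y":0.005,"z":0,"twist":0},{"fingers":0.3,"x":0.1,"y":0.005,"z":0,"twist":0},{"fingers":0.3,"x":0.1,"y":0.005,"z":0,"twist":0},{"fingers":0.3,"x":0.1,"y":0.005,"z":0,"twist":0}]'; python3 st.py .4868 .2933 .052; python3 side.py
```

```text
time: 31.55
position: [0.4868, 0.2932, 0.0622]
tool_rot: [-0.005, 1.571, 0.005]
ft_force: [-0.1, 0.2, 0.2]
grip_width: 0.458
togo [ 0.254  0.004 -0.001] yaw 90.36 tilt [ 0.0001 -0.    ]
332 [0.31290224 0.31326925 0.31364403] [0.48682585 0.29315429 0.06217861]
[0.47489036 0.31473556 0.04851237]
```

```bash
python3 -m creep '[{"fingers":0.3,"x":0.08,"y":0.01,"z":0,"twist":0},{"fingers":0.3,"x":0.16,"y":0.01,"z":0,"twist":0},{"fingers":0.3,"x":0.25,"y":0.01,"z":0,"twist":0},{"fingers":0.3,"x":0.25,"y":0.01,"z":0,"twist":0},{"fingers":0.3,"x":0.25,"y":0.01,"z":0,"twist":0},{"fingers":0.3,"x":0.25,"y":0.01,"z":0,"twist":0}]'; python3 st.py .4868 .2933 .052
```

```text
time: 32.1
position: [0.4868, 0.2936, 0.052]
tool_rot: [-0.005, 1.571, 0.005]
ft_force: [-0.5, -0.3, -0.2]
grip_width: 0.454
togo [-0.    -0.007  0.001] yaw 90.36 tilt [-0.0003 -0.0001]
```

```bash
python3 -m creep '[{"fingers":0.6,"x":0,"y":0,"z":0,"twist":0},{"fingers":0.6,"x":0,"y":0,"z":0,"twist":0},{"fingers":0.6,"x":0,"y":0,"z":0,"twist":0},{"fingers":0.6,"x":-0.4,"y":0,"z":0,"twist":0},{"fingers":0.3,"x":-0.6,"y":0,"z":0,"twist":0},{"fingers":0,"x":-0.6,"y":0,"z":0,"twist":0},{"fingers":0,"x":-0.6,"y":0,"z":0,"twist":0},{"fingers":0,"x":-0.6,"y":0,"z":0,"twist":0},{"fingers":0,"x":-0.6,"y":0,"z":0,"twist":0},{"fingers":0,"x":-0.6,"y":0,"z":0,"twist":0},{"fingers":0,"x":-0.6,"y":0,"z":0,"twist":0},{"fingers":0,"x":-0.4,"y":0,"z":0,"twist":0},{"fingers":0,"x":-0.2,"y":0,"z":0,"twist":0},{"fingers":0,"x":-0.1,"y":0,"z":0,"twist":0},{"fingers":0,"x":-0.03,"y":0,"z":0,"twist":0},{"fingers":0,"x":0.03,"y":0,"z":0,"twist":0},{"fingers":0,"x":0.09,"y":0,"z":0,"twist":0},{"fingers":0,"x":0.09,"y":0,"z":0,"twist":0}]';python3 st.py .4868 .2933 .05
```

```text
time: 33.6
position: [0.4865, 0.2938, 0.0504]
tool_rot: [-0.007, 1.571, 0.004]
ft_force: [-4.1, -3.6, 15.9]
grip_width: 0.005
togo [ 0.011 -0.013  0.007] yaw 90.38 tilt [-0.0003 -0.0017]
```

```bash
python3 -m creep '[{"fingers":0,"x":-1,"y":0,"z":0,"twist":0},{"fingers":0,"x":-2,"y":-0.6,"z":-0.3,"twist":0},{"fingers":0,"x":-3,"y":-1.4,"z":-0.8,"twist":0},{"fingers":0,"x":-4,"y":-2.4,"z":-1.16,"twist":0},{"fingers":0,"x":-5,"y":-3.4,"z":-1.16,"twist":0},{"fingers":0,"x":-5.5,"y":-4.35,"z":-1.16,"twist":0},{"fingers":0,"x":-5.5,"y":-4.35,"z":-1.16,"twist":0},{"fingers":0,"x":-5.5,"y":-4.35,"z":-1.16,"twist":0},{"fingers":0,"x":-5.5,"y":-4.35,"z":-1.16,"twist":0},{"fingers":0,"x":-5.5,"y":-4.35,"z":-1.16,"twist":0},{"fingers":0,"x":-5.5,"y":-4.35,"z":-1.16,"twist":0}]'; python3 - <<'E'
from h import *
im=snap('wrist','w17.png');C=cloud(im)
for p in [(.431,.1335),(.4875,.134),(.4302,.2932),(.4868,.2933)]:
    for o in [(0,0),(.015,0),(-.015,0),(0,.015),(0,-.015)]:
        m=(abs(C[...,0]-p[0]-o[0])<.004)&(abs(C[...,1]-p[1]-o[1])<.004); print(np.median(C[m][:,2]).round(4),end=' ')
    print()
print(square(im,(.459,.2139),.047,.053,.14))
m=(abs(C[...,0]-.459)<.015)&(abs(C[...,1]-.2135)<.02);print('floor',np.median(C[m][:,2]).round(4))
m=(abs(C[...,0]-.459)<.008)&(abs(C[...,1]-.2135)<.05)&(abs(C[...,1]-.2135)>.04);print('panel',np.median(C[m][:,2]).round(4))
m=(C[...,2]<.044)&(abs(C[...,0]-.459)<.035)&(abs(C[...,1]-.214)<.04);q=C[m];print(cv2.minAreaRect((q[:,:2]*1000).astype(np.float32)))
E
```

```text
time: 34.52
position: [0.4407, 0.121, 0.2673]
tool_rot: [-0.007, 1.573, 0.008]
ft_force: [-0.1, -0.7, -1.3]
grip_width: 0.003
0.2783 0.2896 0.05 0.3731 0.0506 
0.0502 0.0502 0.0503 0.3756 0.0505 
0.0503 0.0504 0.0503 0.0497 0.0503 
0.0502 0.0502 0.0501 0.0498 0.0502 
{'xy': array([0.4585, 0.202 ]), 'size': array([120.4, 207.6]), 'ang': 0.3, 'z': np.float64(0.0502), 'mean': array([0.4584, 0.2098])}
floor 0.0324
panel 0.0502
((458.7716369628906, 213.5947265625), (49.51960372924805, 60.22658157348633), 0.24728575348854065)
```

View pics/w17.png

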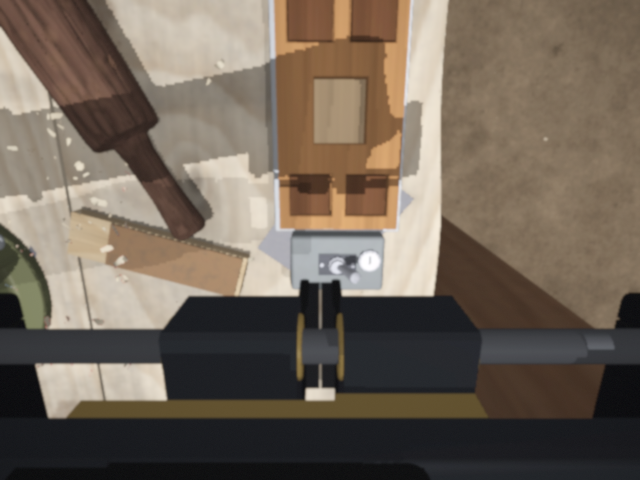

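All four covers sit flush (0.050 m everywhere readable) and the recess is at (340,110), with the floor about 17.8 mm down. Next I'll view the gauge.

```bash
python3 -m creep '[{"fingers":0.3,"x":0,"y":-1,"z":-0.5,"twist":0},{"fingers":0.75,"x":0,"y":-2,"z":-0.5,"twist":0},{"fingers":0.75,"x":0,"y":-3,"z":-0.5,"twist":0},{"fingers":0.75,"x":0,"y":-4,"z":-0.5,"twist":0},{"fingers":0.75,"x":0,"y":-5,"z":-0.5,"twist":0},{"fingers":0.75,"x":0,"y":-6,"z":-0.5,"twist":0},{"fingers":0.75,"x":0,"y":-7,"z":-0.5,"twist":0},{"fingers":0.75,"x":0,"y":-8,"z":-0.5,"twist":0},{"fingers":0.75,"x":0,"y":-9,"z":-0.5,"twist":0},{"fingers":0.75,"x":0,"y":-10,"z":-0.5,"twist":0},{"fingers":0.75,"x":0,"y":-11,"z":-0.5,"twist":0},{"fingers":0.75,"x":0,"y":-12,"z":-0.5,"twist":0},{"fingers":0.75,"x":0,"y":-13,"z":-0.5,"twist":0},{"fingers":0.75,"x":0,"y":-14,"z":-0.5,"twist":0},{"fingers":0.75,"x":0,"y":-14.7,"z":-0.5,"twist":0},{"fingers":0.75,"x":0,"y":-14.7,"z":-0.5,"twist":0},{"fingers":0.75,"x":0,"y":-14.7,"z":-0.5,"twist":0},{"fingers":0.75,"x":0,"y":-14.7,"z":-0.5,"twist":0},{"fingers":0.75,"x":0,"y":-14.7,"z":-0.5,"twist":0},{"fingers":0.75,"x":0,"y":-14.7,"z":-0.5,"twist":0}]'; python3 -c "
from h import *
im=snap('wrist','w18.png');C=cloud(im)
m=(np.hypot(C[...,0]-.456,C[...,1]+.405)<.09)&(C[...,2]>.005)&(C[...,2]<.12)
for a,b in [(.006,.014),(.014,.04),(.04,.05),(.05,.065),(.065,.075),(.075,.084),(.084,.1)]:
    q=C[m&(C[...,2]>a)&(C[...,2]<b)]
    if len(q)>3: print(a,b,len(q),q.mean(0).round(4),[np.round(t,2) for t in cv2.minAreaRect((q[:,:2]*1000).astype(np.float32))])
"
```

```text
time: 36.23
position: [0.4264, -0.4669, 0.2686]
tool_rot: [-0.007, 1.571, 0.008]
ft_force: [0.7, 0.9, -0.2]
grip_width: 0.751
0.006 0.014 1554 [ 0.4596 -0.3937  0.0101] [array([ 470.12, -410.82]), array([106.56,  54.81]), np.float64(76.68)]
0.014 0.04 41 [ 0.4463 -0.4015  0.0267] [array([ 446.33, -401.47]), array([26.78,  0.31]), np.float64(76.18)]
0.04 0.05 494 [ 0.4562 -0.4038  0.0455] [array([ 458.57, -406.33]), array([33.4 , 26.19]), np.float64(76.62)]
0.05 0.065 332 [ 0.4517 -0.4344  0.0581] [array([ 451.72, -428.61]), array([37.41, 18.8 ]), np.float64(71.85)]
0.065 0.075 7 [ 0.4521 -0.4214  0.07  ] [array([ 452.2 , -420.67]), array([49.43,  5.72]), np.float64(87.24)]
0.075 0.084 60 [ 0.4572 -0.4029  0.0823] [array([ 458.72, -404.5 ]), array([17.7 , 17.24]), np.float64(0.23)]
0.084 0.1 291 [ 0.4588 -0.4047  0.0856] [array([ 458.77, -404.83]), array([16.76, 16.34]), np.float64(0.5)]
```

View pics/w18.png

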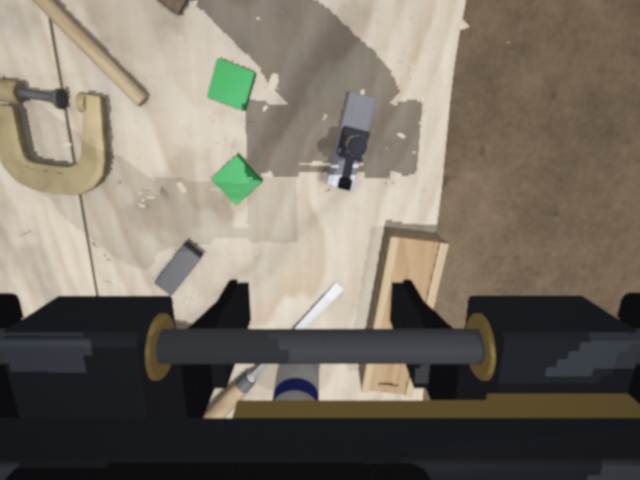

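The gauge is at (352,145), with its lever pad at (345,184) towards −y. The rod is fully up (knob top 0.086), and the long axis is at 76.6°. I'll grip the block along the gauge's x.

```bash
python3 st.py .4595 -.4019 .12;  python3 st.py .4595 -.4019 .026
```

```text
togo [3.722 1.627 0.847] yaw 90.51 tilt [ 0.0003 -0.0001]
togo [6.072 1.627 0.846] yaw 90.51 tilt [ 0.0003 -0.0001]
```

```bash
python3 -m creep '[{"fingers":0.75,"x":1,"y":0.8,"z":0.4,"twist":1.4},{"fingers":0.75,"x":2,"y":1.62,"z":0.85,"twist":2.78},{"fingers":0.75,"x":3,"y":1.62,"z":0.85,"twist":2.78},{"fingers":0.75,"x":3.6,"y":1.62,"z":0.85,"twist":2.78},{"fingers":0.75,"x":3.6,"y":1.62,"z":0.85,"twist":2.78},{"fingers":0.75,"x":3.6,"y":1.62,"z":0.85,"twist":2.78},{"fingers":0.75,"x":3.6,"y":1.62,"z":0.85,"twist":2.78},{"fingers":0.75,"x":3.6,"y":1.62,"z":0.85,"twist":2.78}]'; python3 st.py .4595 -.4019 .026; python3 -c "
from h import *
snap('wrist','w19.png')"
```

```text
time: 36.95
position: [0.46, -0.4061, 0.1282]
tool_rot: [0.184, 1.558, -0.189]
ft_force: [0.7, 0.4, 0.3]
grip_width: 0.749
togo [ 2.554  0.108 -0.049] yaw 76.38 tilt [ 0.004  -0.0042]
```

View pics/w19.png

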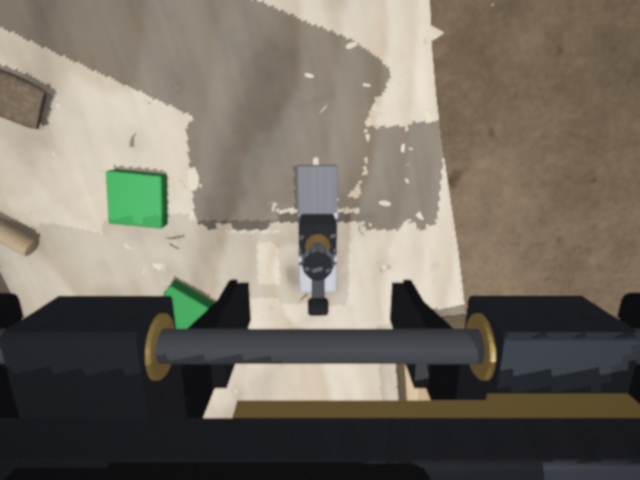

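```bash
python3 -m creep '[{"fingers":0.75,"x":0.8,"y":0.06,"z":-0.02,"twist":-0.04},{"fingers":0.75,"x":1.6,"y":0.06,"z":-0.02,"twist":-0.04},{"fingers":0.75,"x":2.1,"y":0.06,"z":-0.02,"twist":-0.04},{"fingers":0.75,"x":2.3,"y":0.06,"z":-0.02,"twist":-0.04},{"fingers":0.75,"x":2.3,"y":0.06,"z":-0.02,"twist":-0.04},{"fingers":0.75,"x":2.3,"y":0.06,"z":-0.02,"twist":-0.04},{"fingers":0.75,"x":2.3,"y":0.06,"z":-0.02,"twist":-0.04}]'; python3 st.py .4595 -.4019 .026
```

```text
time: 37.58
position: [0.46, -0.4027, 0.0351]
tool_rot: [0.181, 1.56, -0.185]
ft_force: [0.3, 0.2, -0.3]
grip_width: 0.753
togo [ 0.226  0.018 -0.018] yaw 76.64 tilt [ 0.003  -0.0028]
```

```bash
python3 -m creep '[{"fingers":0.75,"x":0.12,"y":0,"z":-0.01,"twist":0},{"fingers":0.75,"x":0.19,"y":0,"z":-0.01,"twist":0},{"fingers":0.75,"x":0.19,"y":0,"z":-0.01,"twist":0},{"fingers":0.4,"x":0.19,"y":0,"z":-0.01,"twist":0},{"fingers":0.1,"x":0.19,"y":0,"z":-0.01,"twist":0},{"fingers":0.1,"x":0.19,"y":0,"z":-0.01,"twist":0},{"fingers":0.1,"x":0.19,"y":0,"z":-0.01,"twist":0},{"fingers":0.1,"x":0.19,"y":0,"z":-0.01,"twist":0},{"fingers":0.1,"x":0.19,"y":0,"z":-0.01,"twist":0},{"fingers":0.1,"x":0.19,"y":0,"z":-0.01,"twist":0}]' 40; python3 st.py .4595 -.4019 .026
```

```text
time: 38.42
position: [0.4588, -0.4014, 0.0252]
tool_rot: [0.182, 1.562, -0.183]
ft_force: [3.1, -1.1, 0.7]
grip_width: 0.307
togo [-0.02  -0.008  0.02 ] yaw 76.66 tilt [ 0.0013 -0.0006]
```

```bash
python3 -m creep '[{"fingers":0.1,"x":-0.3,"y":0,"z":0,"twist":0},{"fingers":0.1,"x":-1,"y":0,"z":0,"twist":0},{"fingers":0.1,"x":-1.8,"y":0,"z":-0.2,"twist":0},{"fingers":0.1,"x":-2.6,"y":0.4,"z":-0.6,"twist":-0.5},{"fingers":0.1,"x":-3.4,"y":0.9,"z":-1,"twist":-1},{"fingers":0.1,"x":-3.4,"y":1.5,"z":-1.36,"twist":-1.5},{"fingers":0.1,"x":-3.4,"y":2.3,"z":-1.55,"twist":-2},{"fingers":0.1,"x":-3.4,"y":3.1,"z":-1.74,"twist":-2.5},{"fingers":0.1,"x":-3.4,"y":3.9,"z":-1.93,"twist":-2.74},{"fingers":0.1,"x":-3.4,"y":4.7,"z":-2.12,"twist":-2.74},{"fingers":0.1,"x":-3.4,"y":5.5,"z":-2.31,"twist":-2.74},{"fingers":0.1,"x":-3.4,"y":6.3,"z":-2.5,"twist":-2.74},{"fingers":0.1,"x":-3.4,"y":7.1,"z":-2.69,"twist":-2.74},{"fingers":0.1,"x":-3.4,"y":7.9,"z":-2.88,"twist":-2.74},{"fingers":0.1,"x":-3.4,"y":8.7,"z":-3.07,"twist":-2.74},{"fingers":0.1,"x":-3.4,"y":9.5,"z":-3.26,"twist":-2.74},{"fingers":0.1,"x":-3.4,"y":10.3,"z":-3.45,"twist":-2.74},{"fingers":0.1,"x":-3.4,"y":11.1,"z":-3.64,"twist":-2.74},{"fingers":0.1,"x":-3.4,"y":11.8,"z":-3.8,"twist":-2.74},{"fingers":0.1,"x":-3.4,"y":12.4,"z":-3.95,"twist":-2.74}]' 40; python3 st.py .4588 .2170 .0854
```

```text
time: 40.08
position: [0.4177, 0.1201, 0.1611]
tool_rot: [-0.007, 1.571, 0.006]
ft_force: [0.4, -0.6, -4.9]
grip_width: 0.294
togo [1.889 2.416 1.047] yaw 90.47 tilt [-0.0004 -0.001 ]
```

```bash
python3 -m creep '[{"fingers":0.1,"x":0,"y":0.7,"z":0.3,"twist":0},{"fingers":0.1,"x":0,"y":1.4,"z":0.7,"twist":0},{"fingers":0.1,"x":0.3,"y":2,"z":1.04,"twist":0},{"fingers":0.1,"x":0.9,"y":2.41,"z":1.04,"twist":0},{"fingers":0.1,"x":1.4,"y":2.41,"z":1.04,"twist":0},{"fingers":0.1,"x":1.6,"y":2.41,"z":1.04,"twist":0},{"fingers":0.1,"x":1.6,"y":2.41,"z":1.04,"twist":0},{"fingers":0.1,"x":1.6,"y":2.41,"z":1.04,"twist":0},{"fingers":0.1,"x":1.6,"y":2.41,"z":1.04,"twist":0},{"fingers":0.1,"x":1.6,"y":2.41,"z":1.04,"twist":0}]' 40; python3 st.py .4588 .2170 .0754; python3 -c "
from h import *
snap('wrist','w20.png')"
```

```text
time: 40.92
position: [0.461, 0.2141, 0.0984]
tool_rot: [-0.004, 1.568, 0.004]
ft_force: [-0.4, 0.2, -3.7]
grip_width: 0.294
togo [ 0.574  0.073 -0.057] yaw 90.28 tilt [ 0.0027 -0.0004]
```

View pics/w20.png

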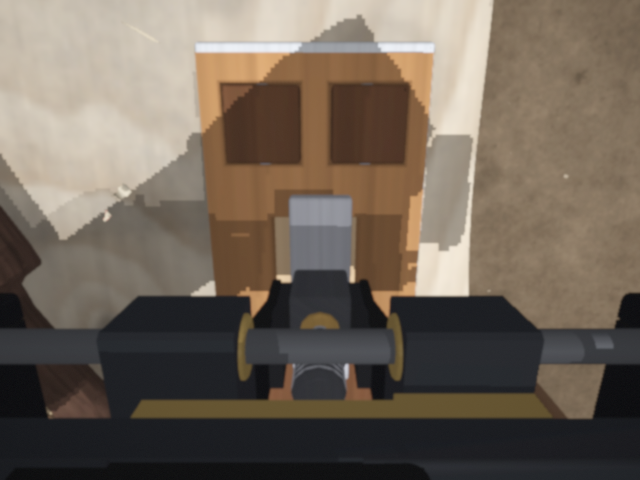

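```bash
python3 -m creep '[{"fingers":0.1,"x":0.2,"y":0.05,"z":-0.03,"twist":0},{"fingers":0.1,"x":0.3,"y":0.05,"z":-0.03,"twist":0},{"fingers":0.1,"x":0.3,"y":0.05,"z":-0.03,"twist":0},{"fingers":0.1,"x":0.3,"y":0.05,"z":-0.03,"twist":0},{"fingers":0.1,"x":0.3,"y":0.05,"z":-0.03,"twist":0}]' 40; python3 st.py .4588 .2170 .0754
```

```text
time: 41.38
position: [0.4586, 0.2165, 0.0848]
tool_rot: [-0.005, 1.571, 0.005]
ft_force: [-0.3, 0.4, -4.2]
grip_width: 0.294
togo [0.236 0.012 0.005] yaw 90.37 tilt [-0.0002 -0.    ]
```

```bash
python3 -m creep '[{"fingers":0.1,"x":0.08,"y":0.01,"z":0,"twist":0},{"fingers":0.1,"x":0.14,"y":0.01,"z":0,"twist":0},{"fingers":0.1,"x":0.18,"y":0.01,"z":0,"twist":0},{"fingers":0.1,"x":0.2,"y":0.01,"z":0,"twist":0},{"fingers":0.1,"x":0.2,"y":0.01,"z":0,"twist":0},{"fingers":0.1,"x":0.2,"y":0.01,"z":0,"twist":0}]' 40; python3 st.py .4588 .2170 .0754
```

```text
time: 41.88
position: [0.4586, 0.2169, 0.0769]
tool_rot: [-0.005, 1.571, 0.005]
ft_force: [0.9, 0.5, -4.5]
grip_width: 0.292
togo [0.037 0.002 0.004] yaw 90.36 tilt [-0.0001 -0.0001]
```

```bash
python3 -m creep '[{"fingers":0.1,"x":0.02,"y":0,"z":0,"twist":0},{"fingers":0.1,"x":0.04,"y":0,"z":0,"twist":0},{"fingers":0.1,"x":0.04,"y":0,"z":0,"twist":0},{"fingers":0.1,"x":0.04,"y":0,"z":0,"twist":0}]' 40; python3 st.py .4588 .2170 .0754
```

```text
time: 42.22
position: [0.4586, 0.2168, 0.0753]
tool_rot: [-0.005, 1.571, 0.005]
ft_force: [-0.1, 0.1, -3.8]
grip_width: 0.294
togo [-0.003  0.004  0.005] yaw 90.35 tilt [-0.0001 -0.0001]
```

```bash
python3 -m creep '[{"fingers":0.1,"x":0.01,"y":0,"z":0,"twist":0},{"fingers":0.1,"x":0.02,"y":0,"z":0,"twist":0},{"fingers":0.1,"x":0.02,"y":0,"z":0,"twist":0}]' 40; python3 st.py .4588 .2170 .0754
```

```text
time: 42.47
position: [0.4588, 0.2169, 0.0751]
tool_rot: [-0.005, 1.571, 0.005]
ft_force: [-1.9, -1.1, 3.2]
grip_width: 0.293
togo [-0.007  0.001  0.001] yaw 90.36 tilt [ 0.0001 -0.0005]
```

```bash
python3 -m creep '[{"fingers":0.35,"x":0,"y":0,"z":0,"twist":0},{"fingers":0.45,"x":0,"y":0,"z":0,"twist":0},{"fingers":0.6,"x":0,"y":0,"z":0,"twist":0},{"fingers":0.6,"x":0,"y":0,"z":0,"twist":0},{"fingers":0.6,"x":0,"y":0,"z":0,"twist":0},{"fingers":0.6,"x":-0.5,"y":0,"z":0,"twist":0},{"fingers":0.6,"x":-1.2,"y":0,"z":0,"twist":0},{"fingers":0.6,"x":-2,"y":0,"z":0,"twist":0},{"fingers":0.6,"x":-2.6,"y":0,"z":0,"twist":0},{"fingers":0.6,"x":-2.6,"y":-0.9,"z":0,"twist":0},{"fingers":0.3,"x":-2.6,"y":-1.7,"z":0,"twist":0},{"fingers":0,"x":-2.6,"y":-1.7,"z":0,"twist":0},{"fingers":0,"x":-2.6,"y":-1.7,"z":0,"twist":0},{"fingers":0,"x":-2.6,"y":-1.7,"z":0,"twist":0},{"fingers":0,"x":-2.6,"y":-1.7,"z":0,"twist":0}]'; python3 - <<'E'
from h import *
im=snap('wrist','w21.png');C=cloud(im)
m=(np.hypot(C[...,0]-.459,C[...,1]-.2136)<.07)&(C[...,2]>.053)&(C[...,2]<.145)
for a,b in [(.056,.064),(.085,.097),(.1,.115),(.115,.13),(.13,.142)]:
    q=C[m&(C[...,2]>a)&(C[...,2]<b)]
    if len(q)>3: print(a,b,len(q),q.mean(0).round(4),q[:,2].max().round(4),[np.round(t,2) for t in cv2.minAreaRect((q[:,:2]*1000).astype(np.float32))])
q=C[m&(abs(C[...,2]-.06)<.004)]
A=np.c_[q[:,0]-.4588,q[:,1]-.2136,np.ones(len(q))];print('foot plane',np.linalg.lstsq(A,q[:,2],rcond=None)[0].round(4))
E
python3 st.py .4588 .2136 .14
```

```text
time: 43.72
position: [0.4588, 0.1503, 0.1785]
tool_rot: [-0.006, 1.571, 0.007]
ft_force: [0.9, -0.5, 0.1]
grip_width: 0.307
0.056 0.064 3329 [0.4591 0.2267 0.0602] 0.0634 [array([459.2 , 213.79]), array([30.1 , 99.24]), np.float64(0.47)]
0.085 0.097 842 [0.459  0.2199 0.0941] 0.0968 [array([459.25, 213.61]), array([26.05, 29.07]), np.float64(0.48)]
0.1 0.115 794 [0.4596 0.1831 0.1082] 0.115 [array([459.53, 188.65]), array([19.37, 36.17]), np.float64(0.45)]
0.115 0.13 20 [0.4593 0.2023 0.1225] 0.13 [array([461.59, 197.65]), array([12.81, 50.17]), np.float64(4.03)]
0.13 0.142 922 [0.4593 0.2139 0.1353] 0.1379 [array([459.25, 213.62]), array([17.73, 17.34]), np.float64(0.35)]
foot plane [-0.0021 -0.0001  0.0602]
togo [0.963 1.58  0.013] yaw 90.49 tilt [-0.0002  0.0007]
```

View pics/w21.png

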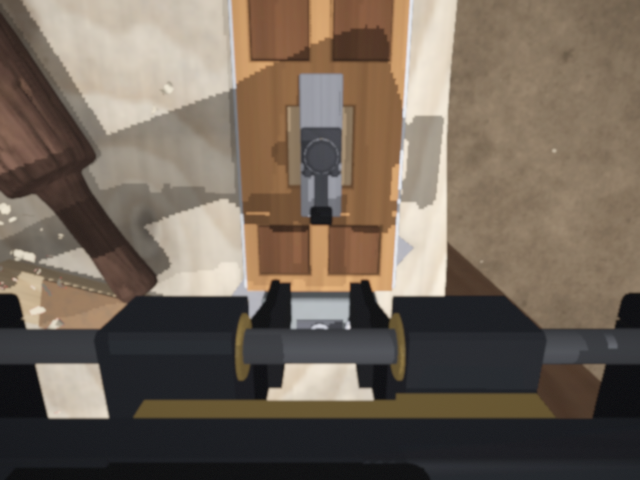

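The gauge stands centred and flat (foot top 0.0602), with its knob at (321,156) and lever pad at (320,214). I'll push the rod down with the fingers shut.

```bash
python3 -m creep '[{"fingers":0,"x":0,"y":0.8,"z":0.02,"twist":0},{"fingers":0,"x":0,"y":1.58,"z":0.02,"twist":0},{"fingers":0,"x":0.4,"y":1.58,"z":0.02,"twist":0},{"fingers":0,"x":0.8,"y":1.58,"z":0.02,"twist":0},{"fingers":0,"x":0.8,"y":1.58,"z":0.02,"twist":0},{"fingers":0,"x":0.8,"y":1.58,"z":0.02,"twist":0},{"fingers":0,"x":0.8,"y":1.58,"z":0.02,"twist":0}]'; python3 st.py .4592 .2137 .116
```

```text
time: 44.35
position: [0.4597, 0.2127, 0.1471]
tool_rot: [-0.005, 1.571, 0.006]
ft_force: [0.3, 1.0, 1.2]
grip_width: 0.002
togo [ 0.777  0.025 -0.012] yaw 90.4 tilt [0.0003 0.0006]
```

```bash
python3 -m creep '[{"fingers":0,"x":0.15,"y":0.02,"z":-0.01,"twist":0},{"fingers":0,"x":0.3,"y":0.02,"z":-0.01,"twist":0},{"fingers":0,"x":0.4,"y":0.02,"z":-0.01,"twist":0},{"fingers":0,"x":0.5,"y":0.02,"z":-0.01,"twist":0},{"fingers":0,"x":0.58,"y":0.02,"z":-0.01,"twist":0},{"fingers":0,"x":0.64,"y":0.02,"z":-0.01,"twist":0},{"fingers":0,"x":0.64,"y":0.02,"z":-0.01,"twist":0},{"fingers":0,"x":0.64,"y":0.02,"z":-0.01,"twist":0}]'; python3 st.py .4592 .2137 .116
```

```text
time: 45.02
position: [0.4587, 0.2127, 0.1206]
tool_rot: [-0.005, 1.572, 0.005]
ft_force: [-1.0, 0.8, 0.1]
grip_width: 0.003
togo [0.115 0.024 0.013] yaw 90.36 tilt [-0.001  -0.0004]
```

```bash
python3 -m creep '[{"fingers":0,"x":0.03,"y":0.01,"z":0,"twist":0},{"fingers":0,"x":0.06,"y":0.01,"z":0,"twist":0},{"fingers":0,"x":0.08,"y":0.01,"z":0,"twist":0},{"fingers":0,"x":0.08,"y":0.01,"z":0,"twist":0}]'; python3 st.py .4592 .2137 .116;python3 -m creep '[{"fingers":0,"x":0.01,"y":0,"z":0,"twist":0},{"fingers":0,"x":0.02,"y":0,"z":0,"twist":0},{"fingers":0,"x":0.02,"y":0,"z":0,"twist":0}]'
```

```text
time: 45.35
position: [0.459, 0.2132, 0.1175]
tool_rot: [-0.005, 1.571, 0.005]
ft_force: [0.7, -0.5, 0.0]
grip_width: 0.007
togo [0.039 0.012 0.006] yaw 90.36 tilt [-0.0003 -0.0002]
time: 45.6
position: [0.459, 0.2133, 0.1169]
tool_rot: [-0.005, 1.571, 0.005]
ft_force: [1.3, 0.5, 0.1]
grip_width: 0.004
```

```bash
python3 -m creep '[{"fingers":0,"x":0.01,"y":0,"z":0,"twist":0},{"fingers":0,"x":0.015,"y":0,"z":0,"twist":0},{"fingers":0,"x":0.015,"y":0,"z":0,"twist":0}]'
```

```text
time: 45.85
position: [0.4592, 0.2134, 0.1166]
tool_rot: [-0.005, 1.571, 0.005]
ft_force: [-1.9, -0.3, 4.0]
grip_width: 0.007
```

```bash
python3 -m creep '[{"fingers":0,"x":0.01,"y":0,"z":0,"twist":0},{"fingers":0,"x":0.015,"y":0,"z":0,"twist":0},{"fingers":0,"x":0.015,"y":0,"z":0,"twist":0}]'
```

```text
time: 46.1
position: [0.4597, 0.2135, 0.1166]
tool_rot: [-0.005, 1.57, 0.005]
ft_force: [-0.8, -1.1, 6.7]
grip_width: 0.005
```

The rod touches: z stopped at 0.1166 while the force rose from 0 to 6.7 N. I'll lift, then press the lever pad.

```bash
python3 -m creep '[{"fingers":0,"x":-0.3,"y":0,"z":0,"twist":0},{"fingers":0,"x":-0.8,"y":0,"z":0,"twist":0},{"fingers":0,"x":-1.3,"y":-0.8,"z":0,"twist":0},{"fingers":0,"x":-1.3,"y":-1.8,"z":0,"twist":0},{"fingers":0,"x":-1.3,"y":-2.6,"z":0,"twist":0},{"fingers":0,"x":-1.3,"y":-2.6,"z":0,"twist":0},{"fingers":0,"x":-1.3,"y":-2.6,"z":0,"twist":0},{"fingers":0,"x":-1.3,"y":-2.6,"z":0,"twist":0},{"fingers":0,"x":-1.3,"y":-2.6,"z":0,"twist":0}]'; cat > g.py <<'E'
from h import *
import sys
im=snap('wrist',sys.argv[1]);C=cloud(im)
m=(np.hypot(C[...,0]-.459,C[...,1]-.2136)<.07)&(C[...,2]>.053)&(C[...,2]<.145)
for a,b in [(.056,.064),(.085,.097),(.097,.105),(.105,.112),(.112,.13),(.13,.142)]:
    q=C[m&(C[...,2]>a)&(C[...,2]<b)]
    if len(q)>3: print(a,b,len(q),q.mean(0).round(4),'zmed',np.median(q[:,2]).round(4),[np.round(t,2) for t in cv2.minAreaRect((q[:,:2]*1000).astype(np.float32))])
q=C[m&(np.hypot(C[...,0]-.459,C[...,1]-.2136)<.006)];print('knob top',np.median(q[:,2]))
for y in np.arange(.16,.205,.005):
    q=C[m&(abs(C[...,0]-.4593)<.003)&(abs(C[...,1]-y)<.002)]
    if len(q): print(round(y,3),np.percentile(q[:,2],[10,50,90]).round(4))
E
python3 g.py w22.png;python3 st.py .4592 .1722 .12
```

```text
time: 46.85
position: [0.4596, 0.1109, 0.1679]
tool_rot: [-0.006, 1.571, 0.007]
ft_force: [0.5, 0.6, 0.5]
grip_width: 0.009
0.056 0.064 3822 [0.4591 0.2247 0.0602] zmed 0.0602 [array([459.3 , 213.58]), array([30.04, 99.6 ]), np.float64(0.4)]
0.085 0.097 923 [0.4593 0.2169 0.0941] zmed 0.0941 [array([459.34, 213.09]), array([25.88, 30.07]), np.float64(0.5)]
0.097 0.105 816 [0.4596 0.1997 0.1   ] zmed 0.0994 [array([459.52, 197.84]), array([21.93, 23.39]), np.float64(0.69)]
0.105 0.112 438 [0.4596 0.1827 0.1089] zmed 0.1093 [array([459.93, 196.14]), array([51.84, 14.92]), np.float64(88.03)]
0.112 0.13 1287 [0.4594 0.2045 0.1154] zmed 0.1157 [array([459.54, 196.56]), array([18.01, 51.95]), np.float64(0.67)]
knob top 0.11645759187745003
0.165 [0.059  0.0603 0.0609]
0.17 [0.1118 0.1133 0.1142]
0.175 [0.1121 0.1135 0.1148]
0.18 [0.1091 0.1107 0.1121]
0.185 [0.1059 0.1068 0.108 ]
0.19 [0.1029 0.1042 0.1053]
0.195 [0.1    0.1013 0.1024]
0.2 [0.0974 0.0984 0.0997]
togo [1.197 1.53  0.005] yaw 90.52 tilt [0.     0.0007]
```

View pics/w22.png

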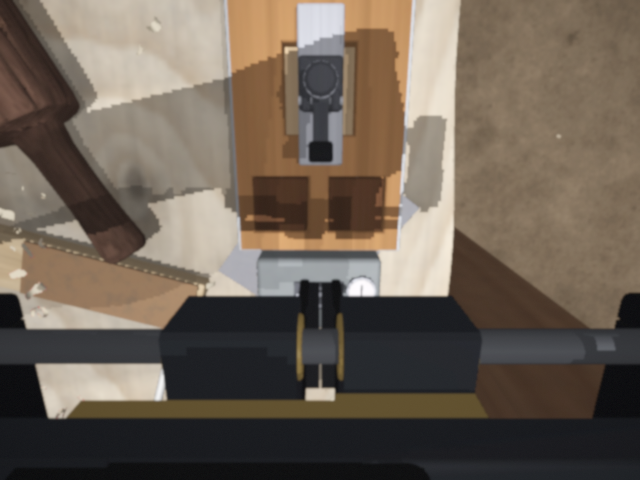

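The knob is down and the lever pad is at (320,150), still raised. I'll press at y = 0.172.

```bash
python3 -m creep '[{"fingers":0,"x":0,"y":0.8,"z":0,"twist":0},{"fingers":0,"x":0.3,"y":1.53,"z":0,"twist":0},{"fingers":0,"x":0.9,"y":1.53,"z":0,"twist":0},{"fingers":0,"x":1.1,"y":1.53,"z":0,"twist":0},{"fingers":0,"x":1.1,"y":1.53,"z":0,"twist":0},{"fingers":0,"x":1.1,"y":1.53,"z":0,"twist":0}]';python3 st.py .4592 .1722 .098
```

```text
time: 47.4
position: [0.459, 0.1703, 0.1235]
tool_rot: [-0.005, 1.572, 0.005]
ft_force: [-0.1, 0.5, 0.1]
grip_width: 0.009
togo [0.638 0.048 0.006] yaw 90.37 tilt [-0.0016 -0.    ]
```

```bash
python3 -m creep '[{"fingers":0,"x":0.15,"y":0.03,"z":0,"twist":0},{"fingers":0,"x":0.25,"y":0.03,"z":0,"twist":0},{"fingers":0,"x":0.35,"y":0.03,"z":0,"twist":0},{"fingers":0,"x":0.45,"y":0.03,"z":0,"twist":0},{"fingers":0,"x":0.52,"y":0.03,"z":0,"twist":0},{"fingers":0,"x":0.57,"y":0.03,"z":0,"twist":0},{"fingers":0,"x":0.6,"y":0.03,"z":0,"twist":0},{"fingers":0,"x":0.6,"y":0.03,"z":0,"twist":0}]';python3 st.py .4592 .1722 .098
```

```text
time: 48.07
position: [0.459, 0.1718, 0.0993]
tool_rot: [-0.005, 1.572, 0.005]
ft_force: [-0.3, -0.4, 0.1]
grip_width: 0.005
togo [0.033 0.01  0.006] yaw 90.37 tilt [-0.0007  0.0001]
```

```bash
python3 -m creep '[{"fingers":0,"x":0.015,"y":0,"z":0,"twist":0},{"fingers":0,"x":0.03,"y":0,"z":0,"twist":0},{"fingers":0,"x":0.03,"y":0,"z":0,"twist":0},{"fingers":0,"x":0.03,"y":0,"z":0,"twist":0}]';python3 st.py .4592 .1722 .098
```

```text
time: 48.4
position: [0.4594, 0.1717, 0.0986]
tool_rot: [-0.005, 1.571, 0.005]
ft_force: [0.5, -0.1, 0.0]
grip_width: 0.004
togo [ 0.015  0.011 -0.005] yaw 90.36 tilt [ 0.0001 -0.    ]
```

```bash
python3 -m creep '[{"fingers":0,"x":0.01,"y":0,"z":0,"twist":0},{"fingers":0,"x":0.02,"y":0,"z":0,"twist":0},{"fingers":0,"x":0.02,"y":0,"z":0,"twist":0}]'; python3 -m creep '[{"fingers":0,"x":0.01,"y":0,"z":0,"twist":0},{"fingers":0,"x":0.015,"y":0,"z":0,"twist":0},{"fingers":0,"x":0.015,"y":0,"z":0,"twist":0}]'
```

```text
time: 48.65
position: [0.4593, 0.1717, 0.0977]
tool_rot: [-0.005, 1.571, 0.005]
ft_force: [-0.4, -0.1, -0.2]
grip_width: 0.004
time: 48.9
position: [0.4593, 0.1717, 0.0971]
tool_rot: [-0.005, 1.571, 0.005]
ft_force: [-0.2, -0.1, 0.3]
grip_width: 0.006
```

Still no force, so I'll back off and look before pressing any lower.

```bash
python3 -m creep '[{"fingers":0,"x":-0.6,"y":0,"z":0,"twist":0},{"fingers":0,"x":-1.3,"y":-0.4,"z":0,"twist":0},{"fingers":0,"x":-1.8,"y":-1.2,"z":0,"twist":0},{"fingers":0,"x":-1.8,"y":-1.8,"z":0,"twist":0},{"fingers":0,"x":-1.8,"y":-1.8,"z":0,"twist":0},{"fingers":0,"x":-1.8,"y":-1.8,"z":0,"twist":0},{"fingers":0,"x":-1.8,"y":-1.8,"z":0,"twist":0}]';python3 g.py w23.png; python3 -c "
from h import *
save('wrist','w23c.png',(210,0,430,300),2)"
```

```text
time: 49.48
position: [0.4595, 0.1002, 0.1689]
tool_rot: [-0.005, 1.571, 0.005]
ft_force: [0.8, -0.3, -0.6]
grip_width: 0.006
0.056 0.064 3082 [0.4592 0.2159 0.0602] zmed 0.0602 [array([459.32, 209.19]), array([30.08, 90.5 ]), np.float64(0.45)]
0.085 0.097 1884 [0.4595 0.1995 0.0949] zmed 0.0951 [array([459.59, 196.9 ]), array([25.67, 63.25]), np.float64(1.31)]
0.097 0.105 656 [0.4595 0.1963 0.0985] zmed 0.0983 [array([459.53, 188.06]), array([21.72, 43.98]), np.float64(0.12)]
0.105 0.112 42 [0.4595 0.2058 0.1084] zmed 0.1085 [array([459.96, 206.77]), array([15.5 ,  4.47]), np.float64(5.87)]
0.112 0.13 1040 [0.4593 0.2131 0.1159] zmed 0.1161 [array([459.43, 213.37]), array([17.82, 17.79]), np.float64(0.33)]
knob top 0.1164382089440748
0.165 [0.0953 0.0963 0.097 ]
0.17 [0.0958 0.0967 0.0979]
0.175 [0.0958 0.0966 0.0978]
0.18 [0.095  0.0959 0.0967]
0.185 [0.095  0.0958 0.0965]
0.19 [0.0951 0.0959 0.0966]
0.195 [0.095  0.0958 0.0967]
0.2 [0.0951 0.0961 0.0973]
```

View pics/w23c.png

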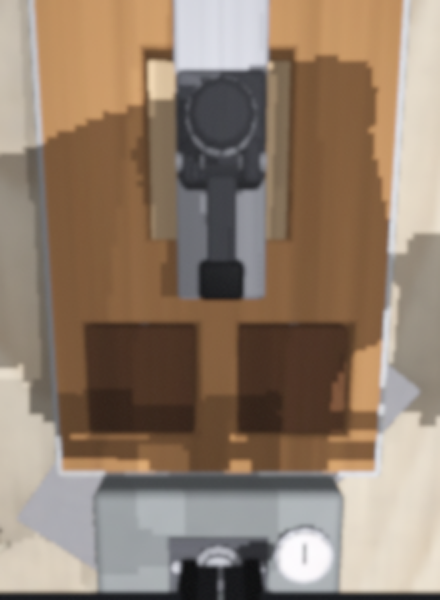

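The lever is level (0.096 along its length) and the knob is unchanged at 0.1164. I'll retreat and do a final check.

```bash
python3 -m creep '[{"fingers":0,"x":-1,"y":0,"z":0,"twist":0},{"fingers":0,"x":-2,"y":0,"z":-0.5,"twist":0},{"fingers":0,"x":-2.5,"y":-1,"z":-1,"twist":0},{"fingers":0,"x":-2.5,"y":-2,"z":-1,"twist":0},{"fingers":0,"x":-2.5,"y":-3,"z":-1,"twist":0},{"fingers":0,"x":-2.5,"y":-4,"z":-1,"twist":0},{"fingers":0,"x":-2.5,"y":-5,"z":-1,"twist":0},{"fingers":0,"x":-2.5,"y":-5,"z":-1,"twist":0},{"fingers":0,"x":-2.5,"y":-5,"z":-1,"twist":0},{"fingers":0,"x":-2.5,"y":-5,"z":-1,"twist":0}]';python3 - <<'E'
from h import *
im=snap('top','t2.png',(100,190,420,310),2.5);C=cloud(im)
m=(abs(C[...,0]-.457)<.03)&(abs(C[...,1]-.058)<.03)&(C[...,2]>.072)&(C[...,2]<.095);print('toggle tip',C[m].mean(0))
for p in [(.431,.1335),(.4875,.134),(.4302,.2932),(.4868,.2933)]:
    q=C[(abs(C[...,0]+.0033-p[0])<.012)&(abs(C[...,1]+.0015-p[1])<.012)];print(p,np.percentile(q[:,2],[5,50,95]).round(4))
q=C[(abs(C[...,0]-.4555)<.05)&(abs(C[...,1]-.2985+.06)<.01)];print('panel ref',np.median(q[:,2]).round(4))
print(C[226,169],C[232,141])
E
```

```text
time: 50.37
position: [0.4213, -0.0989, 0.2686]
tool_rot: [-0.005, 1.572, 0.008]
ft_force: [-0.2, 1.1, -1.3]
grip_width: 0.003
toggle tip [0.47047292 0.05559656 0.0820445 ]
(0.431, 0.1335) [0.0445 0.0491 0.0529]
(0.4875, 0.134) [0.045  0.0494 0.0527]
(0.4302, 0.2932) [0.0447 0.0491 0.0533]
(0.4868, 0.2933) [0.0455 0.0492 0.0537]
panel ref 0.0497
[0.51511346 0.4724943  0.04453863] [0.4930329  0.53771245 0.07802057]
```

View pics/t2.png

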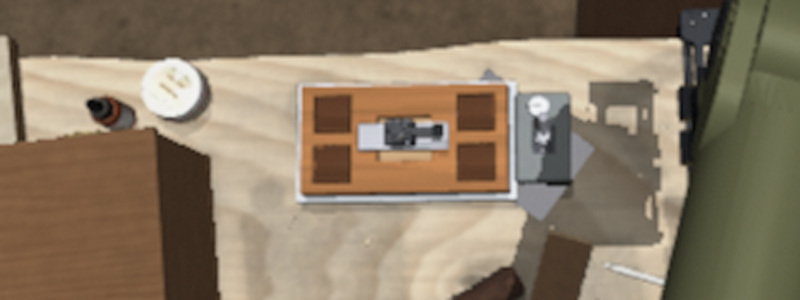

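```bash
python3 - <<'E'
from h import *
C=cloud(load('wrist'))
for p in [(.431,.1335),(.4875,.134)]:
    for o in [(0,0),(.014,0),(-.014,0),(0,.014),(0,-.014)]:
        m=(abs(C[...,0]-p[0]-o[0])<.004)&(abs(C[...,1]-p[1]-o[1])<.004); print(np.median(C[m][:,2]).round(4),end=' ')
    print()
workorder.close_job()
E
```

```text
0.2629 0.2629 0.2556 0.0505 0.0512 
0.2629 0.2556 0.2629 0.0504 0.2814 
the job is handed in; nothing more can be done
```

The job is done and handed in at about 50 s of the 210 s allowed. I did everything in the order asked:

- **Vacuum bed:** I pushed the toggle over. Its tip moved from x = 0.444 to 0.475, and the last top view still shows it on.
- **Covers:** All four brown covers are in the four pockets. Each was pressed until the fingers stopped at panel height, at 8 to 26 N.
- **Depth gauge:** It stands centred across the recess, with its foot flat. The rod was lowered until it touched bottom (force rose to 6.7 N), about 17.6 mm below the panel top. The camera gave 17.8 mm.
- **Lock lever:** It is pressed down and level. The knob height did not change after locking.
- **Left alone:** The ink bottle and wax tin are where they were, and the green squares were not used.

**Weaker checks:**
- **First cover:** After it was pressed, the wrist camera read it only in patches, 0.0500 to 0.0512 m against the panel's 0.0502 m, because the gripper hid the rest. The coarser top view gave about 0.049 m for all four covers and 0.0497 m for the panel.
- **Lever:** I felt no resistance at the end of its stroke, so I know it is locked only from its level position in the image.
- **Lever pad:** The pad measured 46.5 mm above the panel, against the 48 mm stated.

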